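# Mount the mirror heads on the scanner bench

### The job

First set the orange beam block upright in the white square in front of the laser. Then take each mirror head that is hanging on the rack off its hook, lower its socket fully home on the ball stud of the same colour with the mirror facing the way the stud's white tick points, and only then press that head's latch lever all the way down. The block must still be in its square at the end; leave the bottle, screwdriver and jar alone.

Things in the scene. Friction and masses are not known exactly. Their poses are not given: they have to be found in the camera images.
- block_place (a point): Centre, on the table top, of the beam block's place: a white painted 78 mm square outline, flat on the table, 105 mm in front of a grey laser (box 160 x 64 mm, 56 mm tall, whose brass snout looks at the square, the snout's end 95 mm from the square's centre). Its x axis points from the square to the laser.
- block_mid (a point): Beam block: loose, upright, 50 mm tall, 0.3 kg: an orange block 36 x 36 mm with a black top, on a heavy dark steel foot plate 64 x 64 mm, 8 mm thick. This point is its centre, 25 mm above its underside; z up, x and y square to its faces. Grip the orange block above the foot.
- blue_socket (a point): Blue mirror head (may be absent): loose, about 0.45 kg, 88 mm tall. Origin: centre of its underside; z up, x the way its mirror faces. Blue round cup 64 mm wide, 34 tall, socket 29 wide, 30 deep, open below; block 30 x 40 mm (x, y) up to 50 mm; handle on top. Mirror plate, 50 mm wide, 32 to 39 mm out on +x, 6 to 48 mm up; latch lever on -x.
- blue_grip (a point): Point on the blue head's axis, 75 mm above its underside, in its handle: an upside-down U, 16 mm thick (x), 40 wide (y): two 6 mm legs from 50 to 80 mm up, a bar from 80 to 88; window 28 x 30 mm, open along x, in which the hook lies at the start, its bare end on the head's -x side. Grip it here from above across y, fingers outside the legs.
- blue_lever (a joint): Latch lever of the blue head, rad: 0 to 0.12 at the start (raised about 50 degrees), 0.87 fully down (level). Its pin lies along the head's y, 20 mm from the axis on the -x side, 42 mm above the underside; the lever, 43 mm long, points away from the head (-x). It stays where it is left; 1 to 2 N at the pad moves it.
- blue_pad (a point): Top centre of the orange pad (14 x 20 mm) at the end of the blue head's lever, 36 mm from the pin. With the lever fully down it is 56 mm from the head's axis on the -x side and 46.5 mm above the underside.
- blue_ball (a point): Centre of the blue stud's steel ball (25 mm diameter), fixed: 36 mm above the table, 16 mm above the top of the stud's blue collar (72 mm wide, on a dark base 80 x 80 mm). A head is home when its underside lies flat on the collar, 16 mm below this point. x is the way the white tick at the base's edge points: the mirror is to face that way.
- red_socket (a point): Red mirror head (may be absent): loose, about 0.45 kg, 88 mm tall. Origin: centre of its underside; z up, x the way its mirror faces. Red round cup 64 mm wide, 34 tall, socket 29 wide, 30 deep, open below; block 30 x 40 mm (x, y) up to 50 mm; handle on top. Mirror plate, 50 mm wide, 32 to 39 mm out on +x, 6 to 48 mm up; latch lever on -x.
- red_grip (a point): Point on the red head's axis, 75 mm above its underside, in its handle: an upside-down U, 16 mm thick (x), 40 wide (y): two 6 mm legs from 50 to 80 mm up, a bar from 80 to 88; window 28 x 30 mm, open along x, in which the hook lies at the start, its bare end on the head's -x side. Grip it here from above across y, fingers outside the legs.
- red_lever (a joint): Latch lever of the red head, rad: 0 to 0.12 at the start (raised about 50 degrees), 0.87 fully down (level). Its pin lies along the head's y, 20 mm from the axis on the -x side, 42 mm above the underside; the lever, 43 mm long, points away from the head (-x). It stays where it is left; 1 to 2 N at the pad moves it.
- red_pad (a point): Top centre of the orange pad (14 x 20 mm) at the end of the red head's lever, 36 mm from the pin. With the lever fully down it is 56 mm from the head's axis on the -x side and 46.5 mm above the underside.
- red_ball (a point): Centre of the red stud's steel ball (25 mm diameter), fixed: 36 mm above the table, 16 mm above the top of the stud's red collar (72 mm wide, on a dark base 80 x 80 mm). A head is home when its underside lies flat on the collar, 16 mm below this point. x is the way the white tick at the base's edge points: the mirror is to face that way.
- yellow_socket (a point): Yellow mirror head (may be absent): loose, about 0.45 kg, 88 mm tall. Origin: centre of its underside; z up, x the way its mirror faces. Yellow round cup 64 mm wide, 34 tall, socket 29 wide, 30 deep, open below; block 30 x 40 mm (x, y) up to 50 mm; handle on top. Mirror plate, 50 mm wide, 32 to 39 mm out on +x, 6 to 48 mm up; latch lever on -x.
- yellow_grip (a point): Point on the yellow head's axis, 75 mm above its underside, in its handle: an upside-down U, 16 mm thick (x), 40 wide (y): two 6 mm legs from 50 to 80 mm up, a bar from 80 to 88; window 28 x 30 mm, open along x, in which the hook lies at the start, its bare end on the head's -x side. Grip it here from above across y, fingers outside the legs.
- yellow_lever (a joint): Latch lever of the yellow head, rad: 0 to 0.12 at the start (raised about 50 degrees), 0.87 fully down (level). Its pin lies along the head's y, 20 mm from the axis on the -x side, 42 mm above the underside; the lever, 43 mm long, points away from the head (-x). It stays where it is left; 1 to 2 N at the pad moves it.
- yellow_pad (a point): Top centre of the orange pad (14 x 20 mm) at the end of the yellow head's lever, 36 mm from the pin. With the lever fully down it is 56 mm from the head's axis on the -x side and 46.5 mm above the underside.
- yellow_ball (a point): Centre of the yellow stud's steel ball (25 mm diameter), fixed: 36 mm above the table, 16 mm above the top of the stud's yellow collar (72 mm wide, on a dark base 80 x 80 mm). A head is home when its underside lies flat on the collar, 16 mm below this point. x is the way the white tick at the base's edge points: the mirror is to face that way.
- hook0 (a point): Fixed rack hook 0, perhaps empty: top middle, where a handle bar rests. Flat, 12 mm wide, 5 thick, 110 mm from the next, along x: from a rail (45 to 61 mm off at +x, top 3.5 mm above this point) to an upturned bare end (13 to 17 mm off at -x, 8 mm high). Lift a head 12 to 20 mm and draw it off to -x. The rack's base: 90 x 320 mm, 10 high.
- hook1 (a point): Fixed rack hook 1, perhaps empty: top middle, where a handle bar rests. Flat, 12 mm wide, 5 thick, 110 mm from the next, along x: from a rail (45 to 61 mm off at +x, top 3.5 mm above this point) to an upturned bare end (13 to 17 mm off at -x, 8 mm high). Lift a head 12 to 20 mm and draw it off to -x. The rack's base: 90 x 320 mm, 10 high.
- hook2 (a point): Fixed rack hook 2, perhaps empty: top middle, where a handle bar rests. Flat, 12 mm wide, 5 thick, 110 mm from the next, along x: from a rail (45 to 61 mm off at +x, top 3.5 mm above this point) to an upturned bare end (13 to 17 mm off at -x, 8 mm high). Lift a head 12 to 20 mm and draw it off to -x. The rack's base: 90 x 320 mm, 10 high.
- cleaner: Bystander: white bottle, 52 mm across, 130 mm tall. Origin at the centre of its underside. To be left alone.
- driver: Bystander: screwdriver lying on the table. Origin at the centre of its underside. To be left alone.
- screws: Bystander: jar, 56 mm across, 60 mm tall. Origin at the centre of its underside. To be left alone.

How it is judged:
By the outcome, as a careful person would: the job done as asked, in the order asked, and still so for the second after the job is handed in, with the robot touching nothing.
Of blue_head, red_head, yellow_head only 2 to 3 are there at a start; the rules pass over those that are not, and their reading is None.
At some moment in a run one of block may be knocked a few centimetres aside while the robot is not near it.
Once in a run the grip may slacken for a moment while it holds something.
It also fails if it takes over 210 s, if anything falls off the work surface, if the arm or the gripper's body presses on something with over 40 N, if the wrist force passes 120 N, or if a joint passes its speed limit or range.

### The arm

A 6-joint arm with a two-finger parallel gripper is mounted at the origin on the work surface. World frame = base frame: x ahead of the robot, y to its left, z up, the work surface at z = 0. Lengths are in m, angles in rad, forces in N, time in s.
With the tool pointing down it reaches from about 0.25 to 0.725 m from the base axis. Payload 4 kg.
Tool frame: the origin (TCP) lies midway between the tips of the shut fingers; the grasp point (between the pads) lies 19 mm behind it; x points along the fingers, y is the direction in which the jaws open and shut, and the axes are right-handed (so a half turn about x gives the same grasp; the last joint's range is limited). The gripper opens to 85 mm and grips with 20 to 120 N. Pads are 22 mm wide; open, the fingers measure 114 mm over their backs; the gripper's body (76 mm by 85 mm) begins 54 mm behind the grasp point. The pads swing forward as they close: fully open they stand 13 mm farther back than shut.
Start: joints at [1.239, 0.241, 0.005, 1.335, 0, 1.571], TCP at [0.163, 0.473, 0.231] pointing down, gripper open.
Joint ranges: [-2.72, 2.72], [-1.05, 1.87], [-1.09, 1.28], [-1.99, 2.15], [-1.42, 1.44], [-3.14, 3.14]. Speed limits (rad/s): [2.79, 2.79, 3.14, 3.14, 3.14, 3.14].

### API

Orientations are given as a unit quaternion [x, y, z, w].
In Python, from workcell import * gives the robot as it stands.
- The arm moves only by the tool play_rows, never from a script. Its argument "plan" is a list of rows, each a list of 7 numbers: the shift along the tool's x, y, z in mm, then the turn, a rotation vector about the tool's x, y, z in rad, then the closure, from -1 (fully open) to 1 (shut). In form: [[x, y, z, rx, ry, rz, grip], ...]. A call has 1 to 20 rows; each row shifts and turns the commanded pose from where the row before left it, along the tool's axes as they then stand; what a row does not reach is not made up. A row lasts 1/12 s, in which the tool goes at most 41.7 mm and 7.16 degrees, less where a joint would pass 70% of its speed; a pose out of reach is approached as far as the arm can. A call with a gripper value outside its range is refused whole. The fingers move at their own pace and stop on an object; the grip force is fixed at half the most. Time passes only in rows, so rows that do not move let the fingers close. It gives the time, the measured TCP pose, the force and the opening at its end, in the units of the state.
- get_obs(): the state, without advancing time (a new reading comes with each control period).
- camera(name): name is "side" or "top" or "wrist"; returns a dict with "frame" (480x640x3 uint8, red, green, blue), "depth" (480x640 float32, m along the optical axis (not along the pixel's ray), 0 where there is no reading), "fx", "fy", "cx", "cy" (pixels), "camera_from_world" (4x4, takes a point from world to camera coordinates). Camera axes: x right, y up, looking along -z (the intrinsics and any distortion apply to the point x, -y, -z); pixel columns grow to the right and rows downward; lengths in m; the calibration is good to about 2 mm. A picture is of the moment at which its call begins.
- job_done(): hands the job in, once; it reports no verdict.
Trained networks look in a picture, given as the dict that the camera call returned (one of the last four; its "shot" number tells which), for a name from the list of things; names that differ only in an ending like _2 or _b are one class to them, and where a whole thing is asked for, a point or a joint stands for the part that bears it (a point fixed in the world has none). Each returns a list of dicts, best first, with "confidence" (0 to 1); they miss things now and then, are a little off and sometimes report something else, mostly with a low value. They report only what shows in the picture. A call takes as long as a camera call.
- search_frame(thing, picture): "centre" ([x, y, z] in m, in world coordinates, good to about 4 mm: the middle of the surface that is visible of it).
- pinpoint(thing, picture): "centre" ([x, y, z] in m, in world coordinates, good to about 4 mm: a listed point, or the origin of a listed thing).
The state is a dict: "clock": time; "joint_pos": joint angles; "joint_vel": joint speeds; "tau": joint torques, N m; "eef_pos": TCP position; "tool_rot": TCP orientation; "ft_force": force on the tool from outside, world axes, zero at the start; "ft_torque": the same for the moment, N m; "grip_width": finger opening in m.
Only numpy, scipy, OpenCV 4.12 (cv2) and the standard library are available. Lean on these libraries where they do the work, as an engineer would, in place of code of your own. Each camera call takes 0.05 s, during which the arm holds its last target. There are 200 camera calls.

## Working session

There is one attempt and no reset: what is moved stays moved. The work goes in short steps, Python scripts to look and compute and a tool call to move; the robot and the scene stay as the last step left them, time stands still between calls to the robot, and variables do not carry over. Pictures are saved under pics/ and viewed, about 12 in all and at most 16, crops included, and the job is handed in when it is done.

Besides the shell and the picture viewer there is one more tool, called after ">>>" as name(argument=value, ...), one argument or row to a line, values as JSON. play_rows: Moves the arm, as the interface text tells. Its arguments: {"type":"object","properties":{"plan":{"type":"array","items":{"type":"array","items":{"type":"number"}}}},"required":["plan"]}

```bash
mkdir -p pics; cat > h.py <<'E'
from workcell import *
import numpy as np, cv2
from scipy.spatial.transform import Rotation as R
def save(p,n,crop=None):
    f=p["frame"][:,:,::-1]
    if crop: 
        a,b,c,d=crop; f=cv2.resize(f[b:d,a:c],None,fx=min(800/(c-a),600/(d-b)),fy=min(800/(c-a),600/(d-b)))
    cv2.imwrite(f"pics/{n}.png",f)
def w2p(p,X):
    X=np.atleast_2d(X); c=(p["camera_from_world"]@np.c_[X,np.ones(len(X))].T).T
    return np.c_[p["cx"]+p["fx"]*c[:,0]/-c[:,2],p["cy"]-p["fy"]*c[:,1]/-c[:,2]]
def cloud(p):
    v,u=np.mgrid[:480,:640]; d=p["depth"]
    c=np.stack([(u-p["cx"])/p["fx"]*d,-(v-p["cy"])/p["fy"]*d,-d,np.ones_like(d)],-1)
    return (c@np.linalg.inv(p["camera_from_world"]).T)[...,:3]
def st():
    o=get_obs(); print(round(o["clock"],2),np.round(o["eef_pos"],4),np.round(R.from_quat(o["tool_rot"]).as_matrix(),3).tolist(),np.round(o["ft_force"],1),round(o["grip_width"],4)); return o
E
python3 - <<'E'
from h import *
st()
t=camera("top");s=camera("side")
for p,n in((t,"top0"),(s,"side0")):
    save(p,n)
    for k in ["block_place","block_mid","hook0","hook1","hook2"]+[c+x for c in("blue","red","yellow") for x in("_socket","_grip","_ball","_pad")]:
        r=pinpoint(k,p)[:2]
        print(n,k,[(np.round(q["centre"],3).tolist(),round(q["confidence"],2)) for q in r])
print(t["camera_from_world"].round(3).tolist(), s["camera_from_world"].round(3).tolist())
E
```

```text
0.0 [0.1627 0.4721 0.2304] [[-0.001, 0.326, 0.945], [-0.002, 0.945, -0.326], [-1.0, -0.002, -0.0]] [ 0.2 -0.5  0.7] 0.0854
top0 block_place [([0.609, 0.043, 0.004], 0.96), ([0.346, -0.387, -0.0], 0.25)]
top0 block_mid [([0.418, 0.042, 0.026], 0.94)]
top0 hook0 [([0.526, 0.296, 0.121], 0.97), ([0.518, 0.185, 0.127], 0.74)]
top0 hook1 [([0.526, 0.296, 0.121], 0.97), ([0.518, 0.185, 0.127], 0.74)]
top0 hook2 [([0.526, 0.296, 0.121], 0.97), ([0.518, 0.185, 0.127], 0.74)]
top0 blue_socket [([0.523, 0.298, 0.117], 0.62), ([0.531, 0.403, 0.049], 0.36)]
top0 blue_grip [([0.52, 0.187, 0.12], 0.58)]
top0 blue_ball [([0.522, -0.378, 0.035], 0.91), ([0.762, 0.243, 0.001], 0.38)]
top0 blue_pad [([0.474, 0.189, 0.117], 0.43), ([0.608, 0.045, 0.003], 0.33)]
top0 red_socket [([0.524, 0.295, 0.041], 0.89), ([0.508, -0.245, 0.036], 0.66)]
top0 red_grip [([0.523, 0.299, 0.121], 0.87), ([0.608, 0.041, 0.001], 0.65)]
top0 red_ball [([0.533, -0.089, 0.038], 0.87)]
top0 red_pad [([0.478, 0.302, 0.116], 0.49), ([0.52, 0.191, 0.043], 0.23)]
top0 yellow_socket [([0.531, 0.401, 0.048], 0.67)]
top0 yellow_grip 
[... 720 characters left out ...]
side0 blue_pad [([0.482, 0.191, 0.115], 0.43)]
side0 red_socket [([0.612, 0.044, -0.004], 0.54)]
side0 red_grip [([0.522, 0.299, 0.123], 0.83)]
side0 red_ball [([0.543, -0.09, 0.035], 0.77), ([0.521, 0.186, 0.041], 0.73)]
side0 red_pad [([0.476, 0.298, 0.117], 0.45)]
side0 yellow_socket [([0.528, 0.401, 0.041], 0.7)]
side0 yellow_grip [([0.529, 0.403, 0.12], 0.67)]
side0 yellow_ball [([0.502, -0.24, 0.037], 0.89)]
side0 yellow_pad [([0.484, 0.403, 0.119], 0.54)]
[[0.028, -1.0, -0.001, -0.0], [0.993, 0.028, 0.112, -0.547], [-0.112, -0.004, 0.994, -1.223], [0.0, 0.0, 0.0, 1.0]] [[0.97, -0.243, -0.017, -0.519], [0.145, 0.522, 0.84, -0.179], [-0.196, -0.818, 0.542, -1.192], [0.0, 0.0, 0.0, 1.0]]
```

View pics/top0.png

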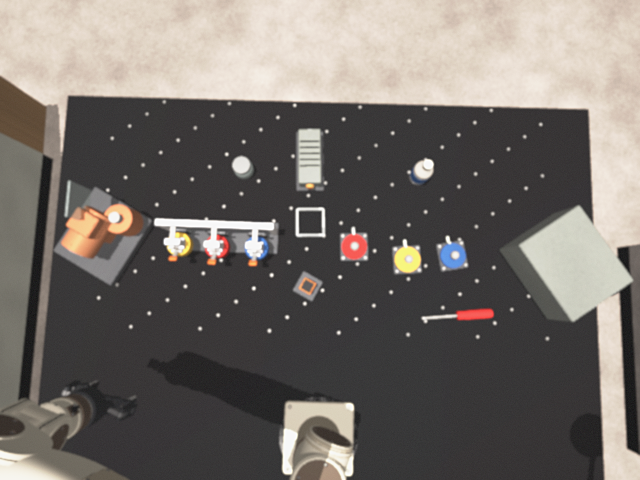

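View pics/side0.png

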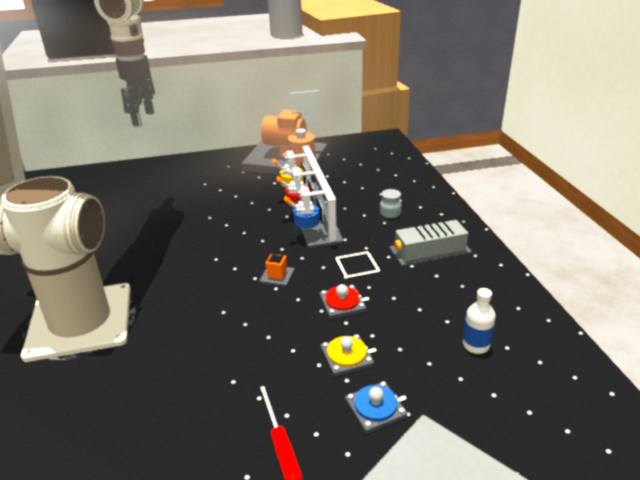

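The top view shows all three heads: yellow (178,243), red (214,245) and blue (256,246). The block is at (307,286), yawed, and the square is at (310,222). The studs are red (354,247), yellow (407,260) and blue (452,255), with their ticks roughly towards +x. Next I'll measure the yaws.

```bash
python3 - <<'E'
from h import *
t=camera("top"); save(t,"top_crop",(270,190,490,330))
C=cloud(t); hsv=cv2.cvtColor(t["frame"],cv2.COLOR_RGB2HSV)
def reg(c,r,z0,z1): return (np.hypot(C[...,0]-c[0],C[...,1]-c[1])<r)&(C[...,2]>z0)&(C[...,2]<z1)
def rect(m,z=None):
    P=C[m][:,:2].astype(np.float32); r=cv2.minAreaRect(P*1000); return np.round(r[0],1),np.round(r[1],1),round(r[2],1),len(P)
B=(.42,.043)
print("block>35",rect(reg(B,.05,.035,.07)),"all>4",rect(reg(B,.06,.005,.07)))
H,S,V=[hsv[...,i].astype(int) for i in range(3)]
print("orange",rect(reg(B,.05,.02,.07)&(S>120)))
m=reg((.611,.045),.075,-.02,.02)&(V>130)&(S<60)
print("square",rect(m))
m=reg((.78,.04),.13,.03,.07); print("laser",rect(m))
for n,c in dict(red=(.537,-.09),yellow=(.506,-.244),blue=(.521,-.378)).items():
    k=reg(c,.1,-.01,.06)&(V>150)&(S<50)
    P=C[k]; a=np.hypot(P[:,0]-c[0],P[:,1]-c[1]); T=P[(a>.036)&(P[:,0]>c[0])]
    print(n,len(T),T.mean(0).round(4),T.min(0).round(3),T.max(0).round(3))
    hue={'red':(H<6)|(H>174),'yellow':(H>20)&(H<35),'blue':(H>98)&(H<125)}[n]
    q=reg(c,.06,.0,.06)&hue&(S>120); (u,v),rr=cv2.minEnclosingCircle(C[q][:,:2].astype(np.float32)*1000); print("  collar",round(u,1),round(v,1),round(rr,1),np.median(C[q][:,2]).round(4), "base",rect(reg(c,.062,.004,.05)))
m=(C[...,2]>.1)&(C[...,2]<.16)&(C[...,0]>.55)&(C[...,0]<.65)&(C[...,1]>.1)&(C[...,1]<.5)
print("rail",rect(m),np.median(C[m][:,2]))
E
```

```text
block>35 (array([421.1,  43.1]), array([35.7, 35.7]), 61.6, 166) all>4 (array([421.2,  46.2]), array([89.6, 90.2]), 1.6, 460)
orange (array([421.1,  43. ]), array([35.6, 35. ]), 61.8, 69)
square (array([610.2,  51.1]), array([109.9,  89.8]), 89.8, 421)
laser (array([790.2,  47.8]), array([170.1,  61.3]), 1.8, 1245)
red 97 [ 0.5802 -0.0724  0.0068] [ 0.554 -0.124 -0.004] [0.615 0.005 0.022]
  collar 539.4 -88.5 37.2 0.0197 base (array([536.3, -91.1]), array([101.8, 121.1]), 5.5, 785)
yellow 95 [ 0.5452 -0.2332  0.0071] [ 0.519 -0.335 -0.007] [ 0.574 -0.146  0.022]
  collar 505.7 -243.4 36.9 0.0197 base (array([ 507.4, -241.8]), array([109.4, 104.8]), 70.4, 795)
blue 84 [ 0.5596 -0.3707  0.0082] [ 0.541 -0.407 -0.005] [ 0.579 -0.331  0.023]
  collar 521.2 -375.0 36.6 0.0197 base (array([ 516.7, -377.9]), array([113.6, 114.8]), 6.2, 789)
rail (array([568.3, 295. ]), array([316.6,  35.3]), 89.7, 882) 0.12738385868322077
```

View pics/top_crop.png

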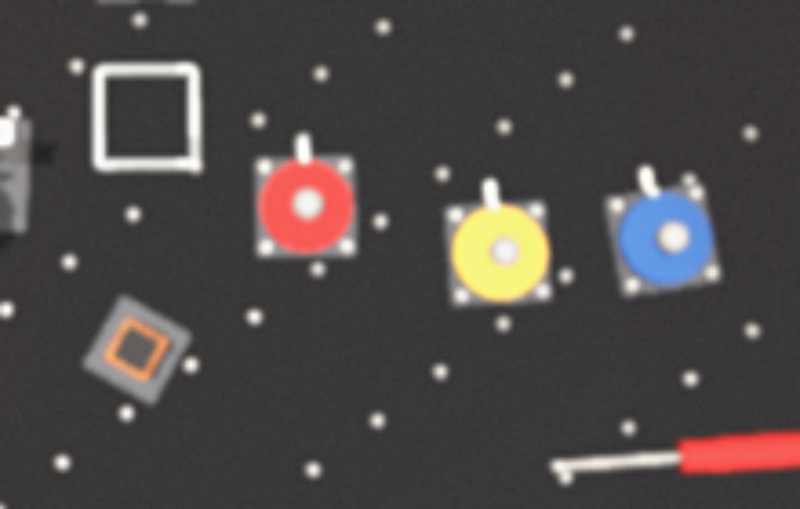

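```bash
cat >> h.py <<'E'
def go(xyz,yaw,from_=None):
    """turn first (rx total), then shift in the turned frame (mm); yaw of tool y, deg"""
    o=get_obs(); M=R.from_quat(o["tool_rot"]).as_matrix(); y0=np.degrees(np.arctan2(M[1,1],M[0,1]))
    d=(np.array(xyz)-(o["eef_pos"] if from_ is None else from_))*1000
    a=np.radians(yaw); ty=np.array([np.cos(a),np.sin(a),0]); tz=np.array([np.sin(a),-np.cos(a),0])
    dy=(yaw-y0+180)%360-180
    print("yaw now %.1f rx %.3f | x %.1f y %.1f z %.1f"%(y0,-np.radians(dy),-d[2],d@ty,d@tz))
    print("  tilt", np.round(M[:,0],4).tolist(), "j",np.round(o["joint_pos"],2).tolist())
E
python3 - <<'E'
from h import *
go((.421,.043,.16),61.6); go((.421,.043,.16),-28.4)
E
```

```text
yaw now 71.0 rx 0.164 | x 71.3 y -255.2 z 431.5
  tilt [-0.0, -0.0, -1.0] j [1.24, 0.24, 0.0, 1.34, 0.0, 1.57]
yaw now 71.0 rx 1.735 | x 71.3 y 431.5 z 255.2
  tilt [-0.0, -0.0, -1.0] j [1.24, 0.24, 0.0, 1.34, 0.0, 1.57]
```

>>> play_rows(
  plan=[
    [4,0,0,0.082,0,0,-1],
    [4,0,0,0.082,0,0,-1],
    [3,-13,21.6,0,0,0,-1],
    [4,-17,28.8,0,0,0,-1],
    [4,-17,28.8,0,0,0,-1],
    [4,-17,28.8,0,0,0,-1],
    [4,-17,28.8,0,0,0,-1],
    [4,-17,28.8,0,0,0,-1],
    [4,-17,28.8,0,0,0,-1],
    [4,-17,28.8,0,0,0,-1],
    [4,-17,28.8,0,0,0,-1],
    [4,-17,28.8,0,0,0,-1],
    [4,-17,28.8,0,0,0,-1],
    [4,-17,28.8,0,0,0,-1],
    [4,-17,28.8,0,0,0,-1],
    [4,-17,28.8,0,0,0,-1],
    [4,-17,28.8,0,0,0,-1],
    [4,-4,7,0,0,0,-1],
    [0,0,0,0,0,0,-1],
  ],
)

```text
clock: 3.43
eef_pos: [0.4219, 0.0413, 0.1596]
tool_rot: [0.175, 0.685, -0.175, 0.685]
ft_force: [-0.6, 0.8, -0.6]
grip_width: 0.0852
```

```bash
python3 - <<'E'
from h import *
o=st(); print(o["joint_pos"].round(2) if hasattr(o["joint_pos"],"round") else o["joint_pos"])
w=camera("wrist"); save(w,"w1"); print(np.linalg.inv(w["camera_from_world"]).round(3).tolist(), w["fx"])
for k in("block_mid","block_place"): print(k,pinpoint(k,w)[:2])
C=cloud(w); m=(C[...,2]>.042)&(C[...,2]<.06)&(np.hypot(C[...,0]-.421,C[...,1]-.043)<.04)
print(cv2.minAreaRect((C[m][:,:2]*1000).astype(np.float32)), m.sum())
go((.421,.043,.034),61.6)
E
```

```text
3.43 [0.4219 0.0413 0.1596] [[-0.001, 0.48, 0.878], [-0.0, 0.878, -0.48], [-1.0, -0.001, -0.001]] [-0.6  0.8 -0.6] 0.0852
[ 0.1   0.14 -0.31  1.12 -0.    0.6 ]
[[0.479, -0.84, -0.254, 0.356], [0.878, 0.458, 0.14, 0.077], [-0.001, -0.29, 0.957, 0.302], [0.0, 0.0, 0.0, 1.0]] 398.3228458528224
block_mid [{'centre': [0.4235, 0.0429, 0.0253], 'confidence': 0.62}]
block_place []
((418.7596435546875, 43.0274658203125), (35.98127746582031, 36.52629852294922), 62.50347137451172) 2912
yaw now 61.6 rx 0.001 | x 126.3 y -0.5 z 0.6
  tilt [-0.0009, 0.0004, -1.0] j [0.1, 0.14, -0.32, 1.12, 0.0, 0.6]
```

View pics/w1.png

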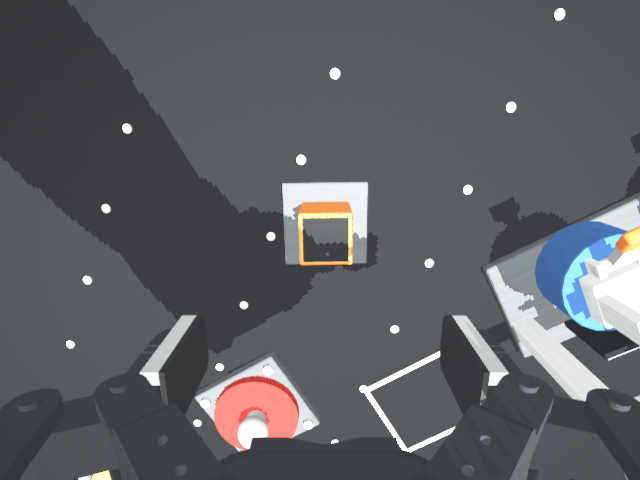

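Block confirmed at (0.420, 0.043), yaw 62°, with its underside on the table. In the picture it is at (326,235), midway between the jaws. I'll grasp it now.

>>> play_rows(
  plan=[
    [15,0.5,-2.5,0,0,0,-1],
    [25,0,0,0,0,0,-1],
    [30,0,0,0,0,0,-1],
    [30,0,0,0,0,0,-1],
    [25,0,0,0,0,0,-1],
    [13,0,0,0,0,0,-1],
    [5,0,0,0,0,0,-1],
    [0,0,0,0,0,0,0],
    [0,0,0,0,0,0,0.6],
    [0,0,0,0,0,0,1],
    [0,0,0,0,0,0,1],
    [0,0,0,0,0,0,1],
    [0,0,0,0,0,0,1],
    [0,0,0,0,0,0,1],
  ],
)

```text
clock: 4.75
eef_pos: [0.4207, 0.0448, 0.0187]
tool_rot: [0.174, 0.685, -0.173, 0.686]
ft_force: [-1.0, 0.7, 5.5]
grip_width: 0.0352
```

>>> play_rows(
  plan=[
    [-10,0,0,0,0,0,1],
    [-20,0,0,0,0,0,1],
    [-10,0,0,0,0,0,1],
    [0,0,0,-0.11,0,0,1],
    [0,0,0,-0.11,0,0,1],
    [0,0,0,-0.11,0,0,1],
    [0,0,0,-0.11,0,0,1],
    [0,0,0,-0.075,0,0,1],
    [0,0,0,0,0,0,1],
  ],
)

```text
clock: 5.5
eef_pos: [0.4192, 0.0445, 0.0574]
tool_rot: [-0.007, 0.707, 0.007, 0.707]
ft_force: [-0.7, 0.4, -4.5]
grip_width: 0.035
```

```bash
python3 - <<'E'
from h import *
st(); go((.6100,.0435,.06),91.8)
t=camera("top"); 
# square: centroid of thin white outline via pixel->z=0 plane
u,v=w2p(t,(.61,.0435,0))[0]; g=t["frame"].min(2).astype(int); 
m=np.zeros(g.shape,np.uint8); a,b=int(u),int(v); m[b-22:b+23,a-22:a+23]=(g[b-22:b+23,a-22:a+23]>110)
n,l,s,c=cv2.connectedComponentsWithStats(m); i=1+np.argmax(s[1:,4]); vv,uu=np.nonzero(l==i)
T=np.linalg.inv(t["camera_from_world"]); o=T[:3,3]
d=np.c_[(uu-t["cx"])/t["fx"],-(vv-t["cy"])/t["fy"],-np.ones(len(uu))]@T[:3,:3].T; P=o-d*(o[2]/d[:,2:])
print(cv2.minAreaRect((P[:,:2]*1000).astype(np.float32)),len(P))
E
```

```text
5.5 [0.4192 0.0445 0.0574] [[-0.0, -0.02, 1.0], [0.0, 1.0, 0.02], [-1.0, 0.0, -0.0]] [-0.7  0.4 -4.5] 0.035
yaw now 91.1 rx -0.011 | x -2.6 y -7.0 z 190.7
  tilt [-0.0001, 0.0001, -1.0] j [0.11, 0.26, -0.48, 0.84, 0.0, 0.09]
((608.8568725585938, 41.9661865234375), (89.99102020263672, 89.2019271850586), 1.6179126501083374) 412
```

>>> play_rows(
  plan=[
    [0,-0.3,10,-0.011,0,0,1],
    [0,-0.5,18,0,0,0,1],
    [0,-0.5,20,0,0,0,1],
    [0,-0.5,20,0,0,0,1],
    [0,-0.5,20,0,0,0,1],
    [0,-0.5,20,0,0,0,1],
    [0,-0.5,20,0,0,0,1],
    [0,-0.5,20,0,0,0,1],
    [0,-0.5,18,0,0,0,1],
    [0,-0.5,14,0,0,0,1],
    [0,-0.5,10,0,0,0,1],
    [0,0,0,0,0,0,1],
  ],
)

```text
clock: 6.55
eef_pos: [0.6124, 0.0448, 0.0569]
tool_rot: [-0.01, 0.706, 0.01, 0.708]
ft_force: [0.8, 0.0, -3.3]
grip_width: 0.0354
```

>>> play_rows(
  plan=[
    [12,0,0,0,0,0,1],
    [12,0,0,0,0,0,1],
    [7,0,0,0,0,0,1],
    [3,0,0,0,0,0,1],
    [2,0,0,0,0,0,1],
    [0,0,0,0,0,0,1],
  ],
)

```text
clock: 7.05
eef_pos: [0.6092, 0.045, 0.0211]
tool_rot: [-0.011, 0.707, 0.011, 0.707]
ft_force: [-0.1, 0.8, -1.9]
grip_width: 0.0353
```

```bash
python3 - <<'E'
from h import *
st(); w=camera("wrist"); save(w,"w2")
E
```

```text
7.05 [0.6092 0.045  0.0211] [[-0.001, -0.03, 1.0], [-0.0, 1.0, 0.03], [-1.0, -0.0, -0.001]] [-0.1  0.8 -1.9] 0.0353
```

View pics/w2.png

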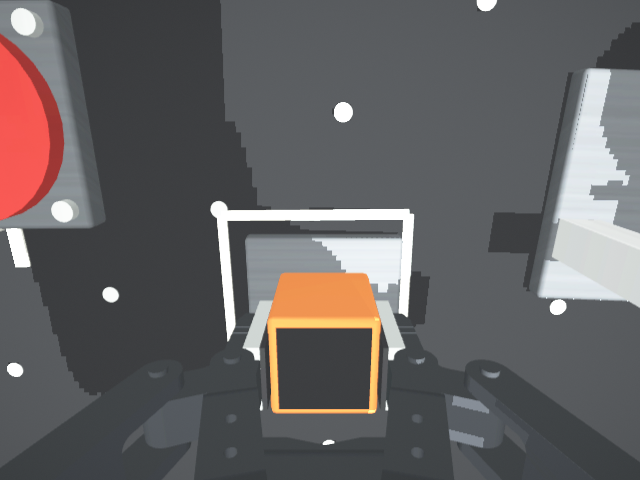

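The picture shows the foot (246–403 px) inside the outline (231–400 px), about 3 mm too far towards +y. I'll correct that, lower and release.

>>> play_rows(
  plan=[
    [0,-3,-1,0,0,0,1],
    [1,0,0,0,0,0,1],
    [1.5,0,0,0,0,0,1],
    [0,0,0,0,0,0,1],
    [0,0,0,0,0,0,0.3],
    [0,0,0,0,0,0,-0.3],
    [0,0,0,0,0,0,-1],
    [0,0,0,0,0,0,-1],
    [0,0,0,0,0,0,-1],
    [-15,0,0,0,0,0,-1],
    [-25,0,0,0,0,0,-1],
    [-30,0,0,0,0,0,-1],
    [-30,0,0,0,0,0,-1],
    [-30,0,0,0,0,0,-1],
    [-20,0,0,0,0,0,-1],
    [0,0,-30,0,0,0,-1],
    [0,0,-30,0,0,0,-1],
    [0,0,-30,0,0,0,-1],
    [0,0,0,0,0,0,-1],
  ],
)

```text
clock: 8.68
eef_pos: [0.5114, 0.0389, 0.1679]
tool_rot: [-0.011, 0.71, 0.011, 0.704]
ft_force: [-0.5, 0.1, -0.2]
grip_width: 0.0851
```

```bash
python3 - <<'E'
from h import *
st(); w=camera("wrist"); save(w,"w3"); C=cloud(w); t=camera("top"); D=cloud(t)
for n,K in(("w",C),("t",D)):
    m=(K[...,2]>.042)&(K[...,2]<.06)&(np.hypot(K[...,0]-.61,K[...,1]-.043)<.04)
    print(n,cv2.minAreaRect((K[m][:,:2]*1000).astype(np.float32)) if m.any() else None)
go((.521,.189,.2),90)
E
```

```text
8.68 [0.5114 0.0389 0.1679] [[-0.008, -0.03, 1.0], [-0.001, 1.0, 0.03], [-1.0, -0.0, -0.008]] [-0.5  0.1 -0.2] 0.0851
w ((607.0213012695312, 41.68374252319336), (36.82471466064453, 35.89849090576172), 1.9845339059829712)
t None
yaw now 91.7 rx 0.030 | x -30.6 y 149.8 z 3.2
  tilt [0.0007, 0.0001, -1.0] j [0.08, 0.31, -0.06, 1.2, 0.0, 0.05]
```

View pics/w3.png

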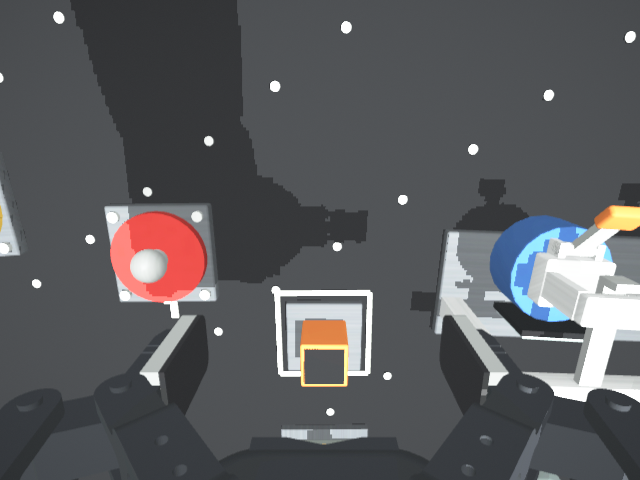

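The block stands inside its outline (foot 287–362 px, outline 278–369 px). One look over the studs now, to get their poses.

>>> play_rows(
  plan=[
    [-5,-15,0,0.03,0,0,-1],
    [-5,-25,0,0,0,0,-1],
    [-5,-30,0,0,0,0,-1],
    [-5,-30,0,0,0,0,-1],
    [-5,-30,0,0,0,0,-1],
    [-5,-30,0,0,0,0,-1],
    [0,-30,0,0,0,0,-1],
    [0,-30,0,0,0,0,-1],
    [0,-30,0,0,0,0,-1],
    [0,-20,0,0,0,0,-1],
    [0,-5,0,0,0,0,-1],
    [0,0,0,0,0,0,-1],
    [0,0,0,0,0,0,-1],
  ],
)

```text
clock: 9.87
eef_pos: [0.5198, -0.2358, 0.1987]
tool_rot: [0.0, 0.707, 0.0, 0.707]
ft_force: [0.8, 0.8, 0.2]
grip_width: 0.0855
```

```bash
cat >> h.py <<'E'
def plane(p,uv,z):
    uv=np.atleast_2d(uv).astype(float); T=np.linalg.inv(p["camera_from_world"]); o=T[:3,3]
    d=np.c_[(uv[:,0]-p["cx"])/p["fx"],-(uv[:,1]-p["cy"])/p["fy"],-np.ones(len(uv))]@T[:3,:3].T
    return o+d*((z-o[2])/d[:,2:])
E
python3 - <<'E'
from h import *
st(); w=camera("wrist"); save(w,"w4"); t=camera("top")
hs={}
for n,c0,z in [("red",(.539,-.0885),.02),("yellow",(.506,-.2435),.02),("blue",(.521,-.375),.02)]:
  for nm,p in(("w",w),("t",t)):
    hsv=cv2.cvtColor(p["frame"],cv2.COLOR_RGB2HSV); H,S=hsv[...,0].astype(int),hsv[...,1]
    hue={'red':(H<6)|(H>174),'yellow':(H>20)&(H<35),'blue':(H>98)&(H<125)}[n]&(S>100)
    C=cloud(p); q=(np.hypot(C[...,0]-c0[0],C[...,1]-c0[1])<.06)&hue&(abs(C[...,2]-.02)<.012)
    v,u=np.nonzero(q); P=plane(p,np.c_[u,v],.02)[:,:2]
    if len(P)<30: print(n,nm,"few"); continue
    (x,y),r=cv2.minEnclosingCircle((P*1000).astype(np.float32))
    e=cv2.fitEllipse(cv2.convexHull((P*1000).astype(np.float32)))
    bp=pinpoint(n+"_ball",p)
    print(n,nm,"circ",round(x,1),round(y,1),round(r,1),"ell",np.round(e[0],1),np.round(e[1],1),"ball",np.round(bp[0]["centre"],4) if bp else None)
E
```

```text
9.87 [ 0.5198 -0.2358  0.1987] [[0.0, 0.0, 1.0], [0.0, 1.0, -0.0], [-1.0, 0.0, 0.0]] [0.8 0.8 0.2] 0.0855
red w circ 535.7 -90.4 37.2 ell [535.6 -90.2] [71.2 74.4] ball [ 0.5348 -0.0883  0.0378]
red t circ 538.4 -87.5 37.8 ell [538.3 -87.3] [73.  74.1] ball [ 0.5356 -0.0866  0.0411]
yellow w circ 503.4 -243.4 36.1 ell [ 503.2 -243.2] [71.3 72.2] ball [ 0.504  -0.2412  0.0352]
yellow t circ 496.3 -235.4 31.1 ell [ 503.4 -235.8] [53.6 70.2] ball [ 0.509  -0.2408  0.0342]
blue w circ 517.4 -373.8 37.1 ell [ 517.9 -373.6] [71.1 74.2] ball [ 0.5176 -0.3774  0.0365]
blue t few
```

View pics/w4.png

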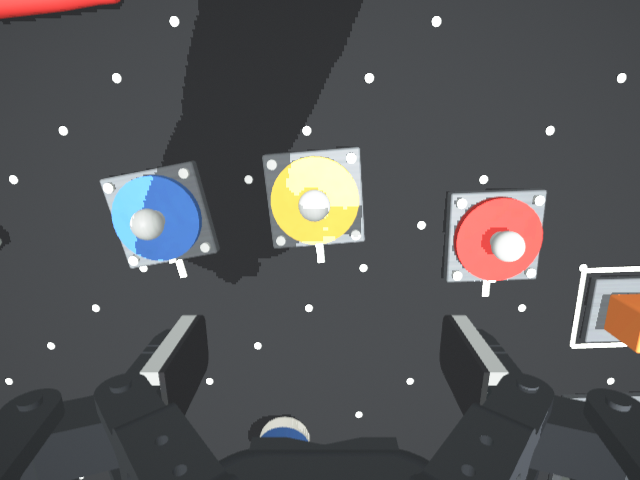

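>>> play_rows(
  plan=[
    [0,15,0,0,0,0,-1],
    [0,30,0,0,0,0,-1],
    [0,38,0,0,0,0,-1],
    [0,38,0,0,0,0,-1],
    [0,38,0,0,0,0,-1],
    [0,38,0,0,0,0,-1],
    [0,38,0,0,0,0,-1],
    [0,38,0,0,0,0,-1],
    [0,38,0,0,0,0,-1],
    [0,38,0,0,0,0,-1],
    [0,34,0,0,0,0,-1],
    [0,25,0,0,0,0,-1],
    [0,15,0,0,0,0,-1],
    [0,0,0,0,0,0,-1],
    [0,0,0,0,0,0,-1],
  ],
)

```text
clock: 11.47
eef_pos: [0.5182, 0.1887, 0.1987]
tool_rot: [-0.001, 0.707, 0.001, 0.707]
ft_force: [0.4, -0.5, -0.0]
grip_width: 0.0855
```

```bash
cat >> h.py <<'E'
STUD=dict(blue=(.5175,-.3740),yellow=(.5033,-.2433),red=(.5357,-.0903)) # as seen by wrist camera
E
python3 - <<'E'
from h import *
o=st(); w=camera("wrist"); save(w,"w5"); C=cloud(w)
for k in("blue_grip","blue_socket","hook0","blue_pad","red_grip","yellow_grip"): print(k,[(np.round(q["centre"],4).tolist(),round(q["confidence"],2)) for q in pinpoint(k,w)[:2]])
m=(C[...,2]>.12)&(C[...,2]<.145)&(abs(C[...,0]-.521)<.03)&(abs(C[...,1]-.188)<.04)
P=C[m]; print("bar z",np.percentile(P[:,2],[5,50,95]).round(4)); top=P[P[:,2]>np.percentile(P[:,2],95)-.006]
print(cv2.minAreaRect((top[:,:2]*1000).astype(np.float32)))
# stud yaws from earlier picture w4 bolts, camera pose then = tool yaw 90, so use same pose shifted
B=dict(blue=[(108,188),(183,173),(205,247),(133,261)],yellow=[(272,165),(351,158),(356,236),(281,241)],red=[(462,203),(540,200),(531,272),(457,275)])
for n,b in B.items():
    P=plane(w,b,.012)[:,:2]; e=[P[1]-P[0],P[2]-P[3],P[3]-P[0],P[2]-P[1]]
    print(n,[round(((np.degrees(np.arctan2(v[1],v[0]))+45)%90)-45,1) for v in e],[round(np.linalg.norm(v)*1000) for v in e])
E
```

```text
11.47 [0.5182 0.1887 0.1987] [[-0.0, -0.003, 1.0], [-0.0, 1.0, 0.003], [-1.0, -0.0, -0.0]] [ 0.4 -0.5 -0. ] 0.0855
blue_grip [([0.5164, 0.1871, 0.1197], 0.82)]
blue_socket [([0.5282, 0.2947, 0.118], 0.58)]
hook0 []
blue_pad [([0.4772, 0.1886, 0.1167], 0.66)]
red_grip [([0.5247, 0.2922, 0.118], 0.57)]
yellow_grip []
bar z [0.1234 0.1316 0.133 ]
((515.680419921875, 187.24375915527344), (39.8463249206543, 24.235761642456055), 88.10417175292969)
blue [np.float64(11.2), np.float64(11.5), np.float64(10.7), np.float64(11.4)] [64, 65, 65, 64]
yellow [np.float64(5.2), np.float64(4.2), np.float64(4.9), np.float64(5.1)] [64, 64, 64, 66]
red [np.float64(2.5), np.float64(2.7), np.float64(2.0), np.float64(2.1)] [65, 65, 64, 64]
```

View pics/w5.png

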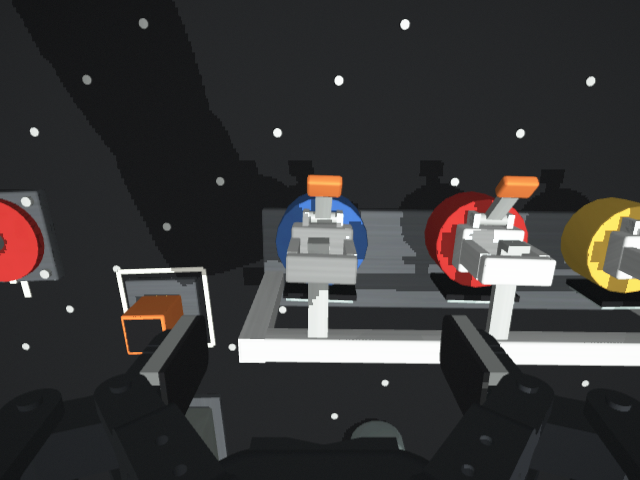

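The blue head's handle is at (322,255), centred between the jaws, and its bar top is at z=0.132 as expected. I'll descend and grip.

>>> play_rows(
  plan=[
    [15,-1,1,0,0,0,-1],
    [25,0,0,0,0,0,-1],
    [25,0,0,0,0,0,-1],
    [20,0,0,0,0,0,-1],
    [10,0,0,0,0,0,-1],
    [5,0,0,0,0,0,-1],
    [0,0,0,0,0,0,0],
    [0,0,0,0,0,0,0.6],
    [0,0,0,0,0,0,1],
    [0,0,0,0,0,0,1],
    [0,0,0,0,0,0,1],
    [0,0,0,0,0,0,1],
    [0,0,0,0,0,0,1],
  ],
)

```text
clock: 12.9
eef_pos: [0.5212, 0.187, 0.1006]
tool_rot: [0.0, 0.706, 0.001, 0.708]
ft_force: [-0.3, 1.0, 6.1]
grip_width: 0.0393
```

>>> play_rows(
  plan=[
    [-4,0,0,0,0,0,1],
    [-6,0,0,0,0,0,1],
    [-6,0,0,0,0,0,1],
    [0,0,0,0,0,0,1],
    [0,0,-8,0,0,0,1],
    [0,0,-15,0,0,0,1],
    [0,0,-20,0,0,0,1],
    [0,0,-20,0,0,0,1],
    [0,0,-10,0,0,0,1],
    [0,0,0,0,0,0,1],
  ],
)

```text
clock: 13.73
eef_pos: [0.4436, 0.1856, 0.1142]
tool_rot: [-0.001, 0.708, 0.0, 0.706]
ft_force: [-1.1, -0.7, -4.7]
grip_width: 0.039
```

```bash
python3 - <<'E'
from h import *
st(); w=camera("wrist"); save(w,"w6"); go((.5195,-.375,.14),101.1)
E
```

```text
13.73 [0.4436 0.1856 0.1142] [[-0.004, -0.001, 1.0], [-0.001, 1.0, 0.001], [-1.0, -0.001, -0.004]] [-1.1 -0.7 -4.7] 0.039
yaw now 90.1 rx -0.193 | x -25.3 y -564.7 z -35.7
  tilt [-0.0006, -0.0005, -1.0] j [0.4, 0.29, -0.24, 1.03, -0.0, 0.39]
```

View pics/w6.png

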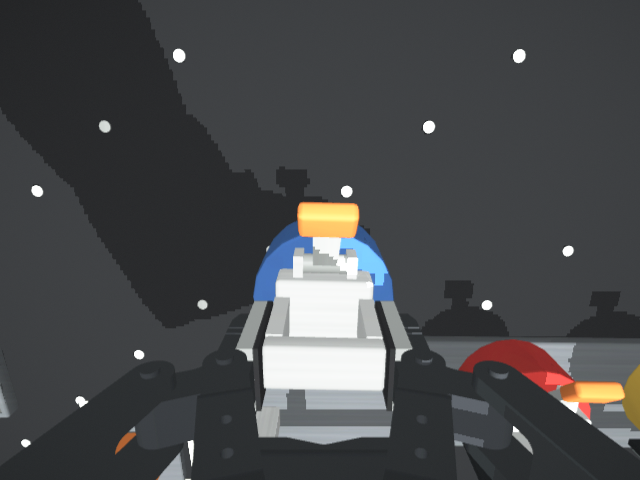

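The blue head is off its hook and held; the pad shows at (328,218). I'll carry it to the blue stud.

>>> play_rows(
  plan=[
    [-10,-10,0,0,0,0,1],
    [-10,-20,0,0,0,0,1],
    [-10,-30,0,0,0,0,1],
    [-10,-35,0,0,0,0,1],
    [0,-35,0,0,0,0,1],
    [0,-35,0,0,0,0,1],
    [0,-35,0,0,0,0,1],
    [0,-35,0,0,0,0,1],
    [0,-35,0,0,0,0,1],
    [0,-35,0,0,0,0,1],
    [0,-35,0,0,0,0,1],
    [0,-35,0,0,0,0,1],
    [0,-35,0,0,0,0,1],
    [0,-35,0,0,0,0,1],
    [0,-35,0,0,0,0,1],
    [0,-35,0,0,0,0,1],
    [0,-30,0,0,0,0,1],
    [0,-15,0,0,0,0,1],
    [0,0,0,-0.1,0,0,1],
    [0,0,0,-0.094,0,0,1],
  ],
)

```text
clock: 15.45
eef_pos: [0.4469, -0.3769, 0.1549]
tool_rot: [-0.069, 0.704, 0.069, 0.704]
ft_force: [-0.9, 0.6, -4.9]
grip_width: 0.0387
```

```bash
python3 - <<'E'
from h import *
st(); go((.5195,-.375,.125),101.1)
E
```

```text
15.45 [ 0.4469 -0.3769  0.1549] [[0.001, -0.194, 0.981], [-0.001, 0.981, 0.194], [-1.0, -0.001, 0.0]] [-0.9  0.6 -4.9] 0.0387
yaw now 101.2 rx 0.002 | x 29.9 y -12.1 z 71.7
  tilt [0.0006, -0.0011, -1.0] j [-0.7, 0.45, 0.1, 1.22, -0.0, -0.9]
```

>>> play_rows(
  plan=[
    [0,-3,15,0,0,0,1],
    [0,-4,22,0,0,0,1],
    [0,-3,20,0,0,0,1],
    [10,-2,10,0,0,0,1],
    [12,0,5,0,0,0,1],
    [8,0,0,0,0,0,1],
    [0,0,0,0,0,0,1],
    [0,0,0,0,0,0,1],
  ],
)

```text
clock: 16.12
eef_pos: [0.518, -0.3711, 0.1229]
tool_rot: [-0.067, 0.705, 0.069, 0.702]
ft_force: [-0.5, -0.8, -4.9]
grip_width: 0.0391
```

```bash
cat >> h.py <<'E'
HUE=dict(red=lambda H:(H<6)|(H>174),yellow=lambda H:(H>20)&(H<35),blue=lambda H:(H>98)&(H<125))
def circ(p,n,c0,z,tol,r0,rmax):
    """circle of known radius r0 fitted to the outer rim of coloured, near-level surface at height z"""
    from scipy.optimize import least_squares
    hsv=cv2.cvtColor(p["frame"],cv2.COLOR_RGB2HSV); H,S=hsv[...,0].astype(int),hsv[...,1]
    C=cloud(p); q=HUE[n](H)&(S>100)&(abs(C[...,2]-z)<tol)&(np.hypot(C[...,0]-c0[0],C[...,1]-c0[1])<rmax)
    v,u=np.nonzero(q)
    if len(u)<20: return None
    P=plane(p,np.c_[u,v],z)[:,:2]*1000; a=np.degrees(np.arctan2(P[:,1]-c0[1]*1000,P[:,0]-c0[0]*1000)); r=np.hypot(P[:,0]-c0[0]*1000,P[:,1]-c0[1]*1000)
    E=[P[(a>=k)&(a<k+6)][np.argmax(r[(a>=k)&(a<k+6)])] for k in range(-180,180,6) if ((a>=k)&(a<k+6)).any()]
    E=np.array(E); f=least_squares(lambda x:np.hypot(E[:,0]-x[0],E[:,1]-x[1])-r0,np.array(c0[:2])*1000,loss="soft_l1",f_scale=1)
    return f.x.round(1),len(u),len(E),round(float(np.abs(f.fun).mean()),2)
def look(n,name):
    o=st(); e=o["eef_pos"]; u=e[2]-.056; w=camera("wrist"); save(w,name)
    print("collar",circ(w,n,STUD[n],.02,.008,36,.06)); print("cup top",circ(w,n,e,u+.034,.006,32,.05)); return w
E
python3 - <<'E'
from h import *
look("blue","w7")
s=camera("side"); save(s,"s7",(310,320,470,440))
E
```

```text
16.12 [ 0.518  -0.3711  0.1229] [[-0.004, -0.192, 0.981], [0.002, 0.981, 0.192], [-1.0, 0.003, -0.004]] [-0.5 -0.8 -4.9] 0.0391
collar (array([ 518.1, -375.1]), 1462, 28, 0.28)
cup top (array([ 516.7, -371.3]), 3186, 27, 0.67)
```

View pics/w7.png

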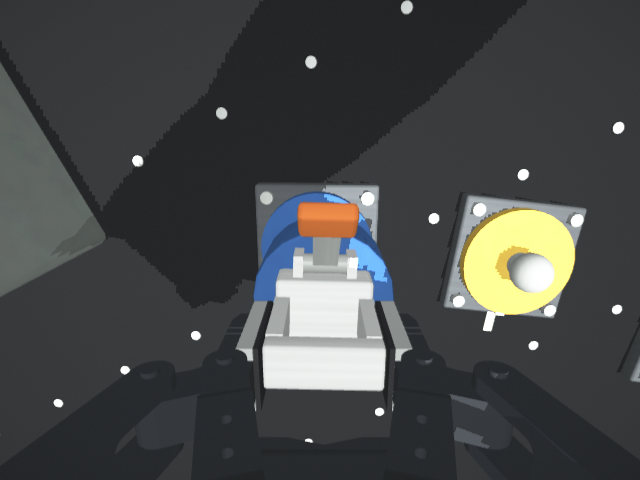

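View pics/s7.png

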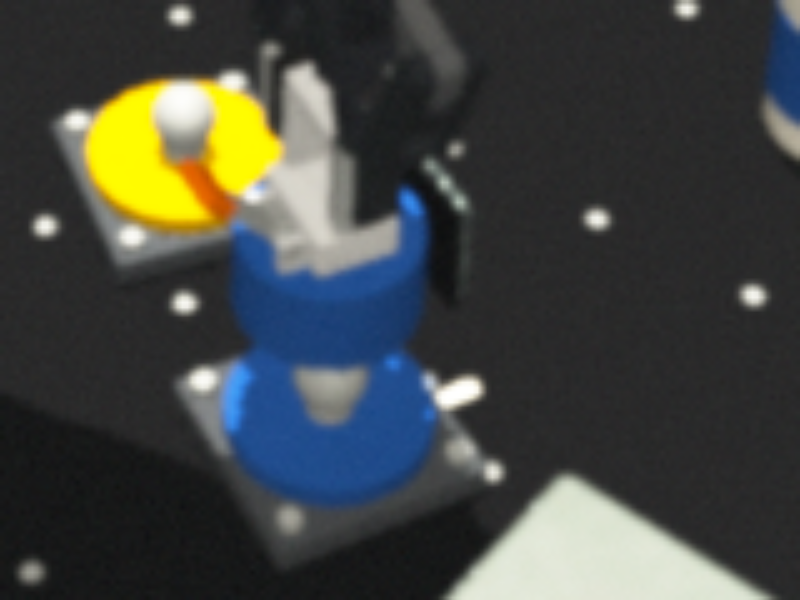

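Yaw agrees in both views: the base edges are parallel to the jaws, and the mirror is on the tick side. By the fit, the cup needs about −3.5 mm in tool y and +1 mm in z. I'll lower in stages and watch the force.

>>> play_rows(
  plan=[
    [0,-2,0.5,0,0,0,1],
    [0,-1.5,0.5,0,0,0,1],
    [8,0,0,0,0,0,1],
    [8,0,0,0,0,0,1],
    [4,0,0,0,0,0,1],
    [3,0,0,0,0,0,1],
    [3,0,0,0,0,0,1],
    [0,0,0,0,0,0,1],
  ],
)

```text
clock: 16.88
eef_pos: [0.5213, -0.3745, 0.0977]
tool_rot: [-0.068, 0.704, 0.069, 0.703]
ft_force: [0.5, 0.3, -4.4]
grip_width: 0.0391
```

>>> play_rows(
  plan=[
    [3,0,0,0,0,0,1],
    [3,0,0,0,0,0,1],
    [3,0,0,0,0,0,1],
    [3,0,0,0,0,0,1],
    [0,0,0,0,0,0,1],
  ],
)

```text
clock: 17.3
eef_pos: [0.5212, -0.3748, 0.0859]
tool_rot: [-0.068, 0.704, 0.069, 0.703]
ft_force: [-1.2, -0.7, -5.7]
grip_width: 0.0392
```

>>> play_rows(
  plan=[
    [3,0,0,0,0,0,1],
    [3,0,0,0,0,0,1],
    [2,0,0,0,0,0,1],
    [1,0,0,0,0,0,1],
    [1,0,0,0,0,0,1],
    [0.5,0,0,0,0,0,1],
    [0,0,0,0,0,0,1],
  ],
)

```text
clock: 17.88
eef_pos: [0.5214, -0.3749, 0.0761]
tool_rot: [-0.068, 0.704, 0.069, 0.704]
ft_force: [-2.5, 0.1, -4.1]
grip_width: 0.0389
```

>>> play_rows(
  plan=[
    [1,0,0,0,0,0,1],
    [1,0,0,0,0,0,1],
    [0,0,0,0,0,0,1],
  ],
)

```text
clock: 18.13
eef_pos: [0.5214, -0.375, 0.0759]
tool_rot: [-0.069, 0.704, 0.068, 0.704]
ft_force: [-5.8, 1.3, 4.8]
grip_width: 0.0393
```

The head touched down at TCP z=0.0759, the expected home height. I'll release, back off, and check it.

>>> play_rows(
  plan=[
    [-1,0,0,0,0,0,0.4],
    [0,0,0,0,0,0,-0.2],
    [0,0,0,0,0,0,-1],
    [0,0,0,0,0,0,-1],
    [0,0,0,0,0,0,-1],
    [-15,0,0,0,0,0,-1],
    [-25,0,0,0,0,0,-1],
    [-20,0,0,0,0,0,0],
    [0,0,-25,0,0,0,1],
    [0,0,-26,0,0,0,1],
    [0,0,0,0,0,0,1],
    [0,0,0,0,0,0,1],
    [0,0,0,0,0,0,1],
  ],
)

```text
clock: 19.22
eef_pos: [0.4724, -0.385, 0.1357]
tool_rot: [-0.069, 0.703, 0.068, 0.704]
ft_force: [-1.3, -0.9, 0.3]
grip_width: 0.0122
```

```bash
cat >> h.py <<'E'
def seat(n,name):
    o=st(); e=o["eef_pos"]; M=R.from_quat(o["tool_rot"]).as_matrix(); c=e+M[:,2]*.051
    w=camera("wrist"); save(w,name); C=cloud(w); g=np.hypot(C[...,0]-c[0],C[...,1]-c[1])
    m=(C[...,2]>.1)&(C[...,2]<.115)&(g<.03); P=C[m]
    if len(P): print("bar z",np.percentile(P[:,2],[5,50,95]).round(4),"n",len(P),cv2.minAreaRect((P[:,:2]*1000).astype(np.float32)))
    hsv=cv2.cvtColor(w["frame"],cv2.COLOR_RGB2HSV); q=HUE[n](hsv[...,0].astype(int))&(hsv[...,1]>100)&(g<.034)&(C[...,2]>.03)
    Q=C[q]; Q=Q[Q[:,2]>np.percentile(Q[:,2],60)-.004]; A=np.c_[Q[:,:2]-c[:2],np.ones(len(Q))]; k=np.linalg.lstsq(A,Q[:,2],rcond=None)[0]
    for _ in range(4):
        r=abs(A@k-Q[:,2])<.003; k=np.linalg.lstsq(A[r],Q[r,2],rcond=None)[0]
    print("cup top z %.4f slope %.3f %.3f n %d"%(k[2],k[0],k[1],r.sum()))
    b=pinpoint(n+"_pad",w); print("pad",b[:1]); return w
E
python3 - <<'E'
from h import *
seat("blue","w8")
E
```

```text
19.22 [ 0.4724 -0.385   0.1357] [[0.002, -0.193, 0.981], [-0.001, 0.981, 0.193], [-1.0, -0.001, 0.001]] [-1.3 -0.9  0.3] 0.0122
bar z [0.1019 0.1069 0.1081] n 1197 ((519.6197509765625, -375.2140808105469), (17.386045455932617, 18.757139205932617), 8.745447158813477)
cup top z 0.0531 slope 0.018 0.004 n 444
pad [{'centre': [0.4786, -0.3776, 0.0915], 'confidence': 0.68}]
```

View pics/w8.png

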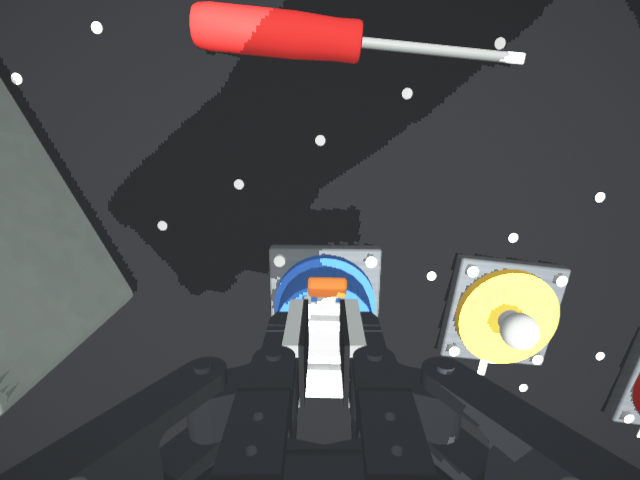

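The head is seated: bar top at 0.108, cup top at 0.053, level and concentric on the collar. Pad at (327,287). I'll press the lever gently.

>>> play_rows(
  plan=[
    [10,0,-3,0,0,0,1],
    [15,0,0,0,0,0,1],
    [8,0,0,0,0,0,1],
    [4,0,0,0,0,0,1],
    [4,0,0,0,0,0,1],
    [4,0,0,0,0,0,1],
    [4,0,-1,0,0,0,1],
    [4,0,-1,0,0,0,1],
    [4,0,-1,0,0,0,1],
    [4,0,0,0,0,0,1],
    [3,0,0,0,0,0,1],
    [0,0,0,0,0,0,1],
  ],
)

```text
clock: 20.32
eef_pos: [0.4658, -0.3856, 0.0703]
tool_rot: [-0.068, 0.704, 0.069, 0.704]
ft_force: [0.5, 0.3, -0.8]
grip_width: 0.0004
```

>>> play_rows(
  plan=[
    [1.5,0,0,0,0,0,1],
    [1.5,0,0,0,0,0,1],
    [1,0,0,0,0,0,1],
    [0,0,0,0,0,0,1],
  ],
)

```text
clock: 20.65
eef_pos: [0.4659, -0.3858, 0.0671]
tool_rot: [-0.069, 0.704, 0.069, 0.704]
ft_force: [-1.2, -0.0, -0.5]
grip_width: 0.0001
```

>>> play_rows(
  plan=[
    [1,0,0,0,0,0,1],
    [0.7,0,0,0,0,0,1],
    [0,0,0,0,0,0,1],
  ],
)

```text
clock: 20.9
eef_pos: [0.4661, -0.386, 0.0664]
tool_rot: [-0.069, 0.704, 0.068, 0.704]
ft_force: [-1.4, 1.3, 4.3]
grip_width: 0.0001
```

>>> play_rows(
  plan=[
    [0.8,0,0,0,0,0,1],
    [0,0,0,0,0,0,1],
  ],
)

```text
clock: 21.07
eef_pos: [0.4659, -0.3861, 0.0662]
tool_rot: [-0.069, 0.704, 0.068, 0.704]
ft_force: [-2.6, 1.7, 7.5]
grip_width: 0.0004
```

>>> play_rows(
  plan=[
    [-10,0,0,0,0,0,1],
    [-25,0,0,0,0,0,1],
    [-30,0,0,0,0,0,1],
    [-30,0,0,0,0,0,0],
    [0,0,-15,0,0,0,-1],
    [0,0,0,0,0,0,-1],
  ],
)

```text
clock: 21.57
eef_pos: [0.4511, -0.3901, 0.1629]
tool_rot: [-0.07, 0.703, 0.067, 0.705]
ft_force: [-0.0, 0.4, -0.4]
grip_width: 0.0361
```

```bash
cat >> h.py <<'E'
def lever(n,c,yaw):
    w=camera("wrist"); C=cloud(w); a=np.radians(yaw); X=np.array([np.cos(a),np.sin(a)]); d=C[...,:2]-np.array(c)
    hsv=cv2.cvtColor(w["frame"],cv2.COLOR_RGB2HSV); H=hsv[...,0].astype(int)
    l=d@X; t=d@np.array([-X[1],X[0]]); q=(l<-.035)&(l>-.075)&(abs(t)<.015)&(C[...,2]>.05)&(H>5)&(H<19)&(hsv[...,1]>120)
    print("pad px",q.sum(),"z",np.percentile(C[q][:,2],[5,50,95]).round(4),"out mm",np.percentile(l[q],[5,50,95]).round(4)*1000); return w
E
python3 - <<'E'
from h import *
st(); lever("blue",(.5196,-.3752),11.1); go((.5215,.296,.19),90)
E
```

```text
21.57 [ 0.4511 -0.3901  0.1629] [[0.003, -0.192, 0.981], [-0.004, 0.981, 0.192], [-1.0, -0.004, 0.002]] [-0.   0.4 -0.4] 0.0361
pad px 193 z [0.0616 0.0647 0.0664] out mm [-63.  -62.  -55.1]
yaw now 101.1 rx 0.193 | x -29.0 y 685.2 z 70.5
  tilt [0.0015, -0.0011, -1.0] j [-0.71, 0.46, 0.14, 1.25, 0.0, -0.91]
```

The blue lever is down: pad top about 0.066 and 55–63 mm out from the axis. Next, the yellow head.

>>> play_rows(
  plan=[
    [-10,0,0,0.1,0,0,-1],
    [-10,0,0,0.093,0,0,-1],
    [-5,15,2,0,0,0,-1],
    [0,30,3,0,0,0,-1],
    [0,38,4,0,0,0,-1],
    [0,38,4,0,0,0,-1],
    [0,38,4,0,0,0,-1],
    [0,38,4,0,0,0,-1],
    [0,38,4,0,0,0,-1],
    [0,38,4,0,0,0,-1],
    [0,38,4,0,0,0,-1],
    [0,38,4,0,0,0,-1],
    [0,38,4,0,0,0,-1],
    [0,38,4,0,0,0,-1],
    [0,38,4,0,0,0,-1],
    [0,38,4,0,0,0,-1],
    [0,38,4,0,0,0,-1],
    [0,38,4,0,0,0,-1],
    [0,38,4,0,0,0,-1],
    [0,38,4,0,0,0,-1],
  ],
)

```text
clock: 23.28
eef_pos: [0.5177, 0.2669, 0.1835]
tool_rot: [-0.002, 0.708, 0.001, 0.706]
ft_force: [1.1, 0.2, 0.7]
grip_width: 0.0857
```

```bash
python3 - <<'E'
from h import *
st(); go((.5220,.405,.19),90)
E
```

```text
23.28 [0.5177 0.2669 0.1835] [[-0.002, -0.004, 1.0], [-0.001, 1.0, 0.004], [-1.0, -0.001, -0.002]] [1.1 0.2 0.7] 0.0857
yaw now 90.2 rx 0.004 | x -6.5 y 138.1 z 4.3
  tilt [-0.0025, -0.0006, -1.0] j [0.48, 0.43, 0.15, 1.29, 0.0, 0.47]
```

>>> play_rows(
  plan=[
    [-4,38,2,0,0,0,-1],
    [-3,38,2,0,0,0,-1],
    [0,34,1,0,0,0,-1],
    [0,18,0,0,0,0,-1],
    [0,8,0,0,0,0,-1],
    [0,0,0,0,0,0,-1],
    [0,0,0,0,0,0,-1],
  ],
)

```text
clock: 23.87
eef_pos: [0.5233, 0.3998, 0.1906]
tool_rot: [-0.002, 0.708, 0.0, 0.706]
ft_force: [0.8, -0.3, 0.0]
grip_width: 0.0854
```

```bash
cat >> h.py <<'E'
def bar(n,c0):
    o=st(); w=camera("wrist"); C=cloud(w)
    q=pinpoint(n+"_grip",w); print("grip",[(np.round(i["centre"],4).tolist(),round(i["confidence"],2)) for i in q[:2]])
    m=(C[...,2]>.129)&(C[...,2]<.136)&(abs(C[...,0]-c0[0])<.025)&(abs(C[...,1]-c0[1])<.035); P=C[m]
    print("bar",len(P),P[:,2].max().round(4),cv2.minAreaRect((P[:,:2]*1000).astype(np.float32))); return w
E
python3 - <<'E'
from h import *
bar("yellow",(.520,.404))
E
```

```text
23.87 [0.5233 0.3998 0.1906] [[-0.002, -0.002, 1.0], [-0.002, 1.0, 0.002], [-1.0, -0.002, -0.002]] [ 0.8 -0.3  0. ] 0.0854
grip [([0.5273, 0.4, 0.1199], 0.95)]
bar 2299 0.1339 ((519.1456909179688, 402.4649353027344), (26.52979278564453, 40.16494369506836), 1.5973751544952393)
```

>>> play_rows(
  plan=[
    [15,3,1.5,0,0,0,-1],
    [25,0,0,0,0,0,-1],
    [22,0,0,0,0,0,-1],
    [15,0,0,0,0,0,-1],
    [10,0,0,0,0,0,-1],
    [5,0,0,0,0,0,-1],
    [0,0,0,0,0,0,0],
    [0,0,0,0,0,0,0.6],
    [0,0,0,0,0,0,1],
    [0,0,0,0,0,0,1],
    [0,0,0,0,0,0,1],
    [0,0,0,0,0,0,1],
    [0,0,0,0,0,0,1],
  ],
)

```text
clock: 25.05
eef_pos: [0.5266, 0.4037, 0.1016]
tool_rot: [0.0, 0.706, 0.001, 0.708]
ft_force: [-0.3, -1.8, 6.4]
grip_width: 0.0392
```

>>> play_rows(
  plan=[
    [-4,0,0,0,0,0,1],
    [-6,0,0,0,0,0,1],
    [-6,0,0,0,0,0,1],
    [0,0,0,0,0,0,1],
    [0,0,-8,0,0,0,1],
    [0,0,-15,0,0,0,1],
    [0,0,-20,0,0,0,1],
    [0,0,-20,0,0,0,1],
    [0,0,-10,0,0,0,1],
    [0,0,0,0,0,0,1],
  ],
)

```text
clock: 25.88
eef_pos: [0.4496, 0.4029, 0.1154]
tool_rot: [-0.002, 0.708, 0.001, 0.706]
ft_force: [-0.6, -0.4, -3.7]
grip_width: 0.0388
```

```bash
python3 - <<'E'
from h import *
st(); go((.45,-.2433,.16),90)
E
```

```text
25.88 [0.4496 0.4029 0.1154] [[-0.003, -0.004, 1.0], [-0.001, 1.0, 0.004], [-1.0, -0.001, -0.003]] [-0.6 -0.4 -3.7] 0.0388
yaw now 90.2 rx 0.004 | x -44.6 y -646.2 z 0.4
  tilt [-0.0025, -0.0014, -1.0] j [0.73, 0.52, 0.1, 1.16, 0.0, 0.73]
```

>>> play_rows(
  plan=[
    [-15,0,-8,0,0,0,1],
    [-25,0,-12,0,0,0,1],
    [-30,0,0,0,0,0,1],
    [-20,0,0,0,0,0,1],
    [-5,-15,0,0,0,0,1],
    [0,-30,0,0,0,0,1],
    [0,-38,0,0,0,0,1],
    [0,-38,0,0,0,0,1],
    [0,-38,0,0,0,0,1],
    [0,-38,0,0,0,0,1],
    [0,-38,0,0,0,0,1],
    [0,-38,0,0,0,0,1],
    [0,-38,0,0,0,0,1],
    [0,-38,0,0,0,0,1],
    [0,-38,0,0,0,0,1],
    [0,-38,0,0,0,0,1],
    [0,-38,0,0,0,0,1],
    [0,-38,0,0,0,0,1],
    [0,-38,0,0,0,0,1],
    [0,0,0,0,0,0,1],
  ],
)

```text
clock: 27.55
eef_pos: [0.4328, -0.143, 0.2105]
tool_rot: [0.001, 0.707, -0.005, 0.707]
ft_force: [0.4, 1.2, -4.2]
grip_width: 0.0392
```

```bash
python3 - <<'E'
from h import *
st(); go((.504,-.2433,.123),94.8)
E
```

```text
27.55 [ 0.4328 -0.143   0.2105] [[0.0, 0.008, 1.0], [-0.005, 1.0, -0.008], [-1.0, -0.005, 0.001]] [ 0.4  1.2 -4.2] 0.0392
yaw now 89.5 rx -0.092 | x 87.5 y -105.9 z 62.5
  tilt [0.0005, -0.0053, -1.0] j [-0.32, 0.16, -0.15, 1.26, -0.0, -0.31]
```

>>> play_rows(
  plan=[
    [0,0,0,-0.092,0,0,1],
    [5,-25,10,0,0,0,1],
    [15,-35,15,0,0,0,1],
    [20,-30,20,0,0,0,1],
    [20,-12,14,0,0,0,1],
    [18,-4,6,0,0,0,1],
    [9,0,0,0,0,0,1],
    [0,0,0,0,0,0,1],
    [0,0,0,0,0,0,1],
  ],
)

```text
clock: 28.3
eef_pos: [0.5065, -0.2347, 0.1232]
tool_rot: [-0.033, 0.707, 0.033, 0.705]
ft_force: [-0.2, -0.1, -3.3]
grip_width: 0.0392
```

```bash
python3 - <<'E'
from h import *
look("yellow","w9"); go((.507,-.244,.123),94.8)
E
```

```text
28.3 [ 0.5065 -0.2347  0.1232] [[-0.003, -0.093, 0.996], [0.001, 0.996, 0.093], [-1.0, 0.001, -0.003]] [-0.2 -0.1 -3.3] 0.0392
collar (array([ 503.2, -243.2]), 2129, 31, 0.2)
cup top (array([ 504.6, -234.7]), 2242, 27, 0.98)
yaw now 95.4 rx 0.010 | x 1.4 y -9.0 z -1.1
  tilt [-0.0002, -0.0001, -1.0] j [-0.43, 0.42, -0.02, 1.13, -0.0, -0.53]
```

View pics/w9.png

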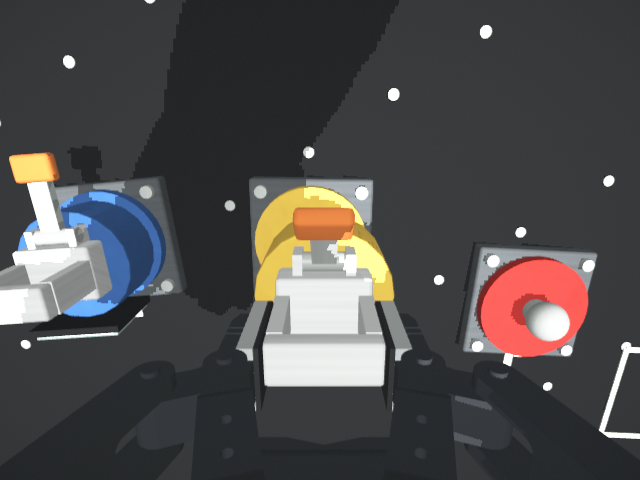

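Yellow yaw is aligned. By the fit, the cup must move about −8 mm in tool y and −2 mm in z. Lowering.

>>> play_rows(
  plan=[
    [0,-4,-1,0.008,0,0,1],
    [0,-4,-1,0,0,0,1],
    [8,0,0,0,0,0,1],
    [8,0,0,0,0,0,1],
    [4,0,0,0,0,0,1],
    [3,0,0,0,0,0,1],
    [3,0,0,0,0,0,1],
    [0,0,0,0,0,0,1],
  ],
)

```text
clock: 29.02
eef_pos: [0.5061, -0.2431, 0.0968]
tool_rot: [-0.03, 0.707, 0.031, 0.706]
ft_force: [-0.3, -0.1, -4.4]
grip_width: 0.0392
```

>>> play_rows(
  plan=[
    [3,0,0,0,0,0,1],
    [3,0,0,0,0,0,1],
    [0,0,0,0,0,0,1],
  ],
)

```text
clock: 29.27
eef_pos: [0.5063, -0.2433, 0.0912]
tool_rot: [-0.03, 0.707, 0.03, 0.706]
ft_force: [-0.4, -0.6, -4.1]
grip_width: 0.0392
```

>>> play_rows(
  plan=[
    [3,0,0,0,0,0,1],
    [3,0,0,0,0,0,1],
    [0,0,0,0,0,0,1],
  ],
)

```text
clock: 29.52
eef_pos: [0.5063, -0.2433, 0.0851]
tool_rot: [-0.03, 0.707, 0.03, 0.706]
ft_force: [0.1, 0.2, -3.9]
grip_width: 0.0395
```

>>> play_rows(
  plan=[
    [3,0,0,0,0,0,1],
    [3,0,0,0,0,0,1],
    [1.5,0,0,0,0,0,1],
    [1,0,0,0,0,0,1],
    [1,0,0,0,0,0,1],
    [0,0,0,0,0,0,1],
  ],
)

```text
clock: 30.02
eef_pos: [0.5067, -0.2434, 0.0767]
tool_rot: [-0.03, 0.706, 0.03, 0.707]
ft_force: [-2.3, 0.4, -0.6]
grip_width: 0.0389
```

>>> play_rows(
  plan=[
    [1,0,0,0,0,0,1],
    [0.5,0,0,0,0,0,1],
    [0,0,0,0,0,0,1],
  ],
)

```text
clock: 30.27
eef_pos: [0.5067, -0.2434, 0.0767]
tool_rot: [-0.03, 0.706, 0.03, 0.707]
ft_force: [-3.8, 2.9, 8.4]
grip_width: 0.0394
```

>>> play_rows(
  plan=[
    [-1,0,0,0,0,0,0.4],
    [0,0,0,0,0,0,-0.2],
    [0,0,0,0,0,0,-1],
    [0,0,0,0,0,0,-1],
    [0,0,0,0,0,0,-1],
    [-15,0,0,0,0,0,-1],
    [-25,0,0,0,0,0,-1],
    [-20,0,0,0,0,0,0],
    [0,0,-26,0,0,0,1],
    [0,0,-27,0,0,0,1],
    [0,0,0,0,0,0,1],
    [0,0,0,0,0,0,1],
    [0,0,0,0,0,0,1],
  ],
)

```text
clock: 31.35
eef_pos: [0.4545, -0.2483, 0.1361]
tool_rot: [-0.03, 0.706, 0.03, 0.707]
ft_force: [0.9, 1.3, -0.2]
grip_width: 0.0122
```

```bash
python3 - <<'E'
from h import *
seat("yellow","w10")
E
```

```text
31.35 [ 0.4545 -0.2483  0.1361] [[0.001, -0.085, 0.996], [-0.001, 0.996, 0.085], [-1.0, -0.001, 0.001]] [ 0.9  1.3 -0.2] 0.0122
bar z [0.102  0.1069 0.1079] n 1187 ((504.2239990234375, -244.00401306152344), (16.766460418701172, 18.837751388549805), 4.414581298828125)
cup top z 0.0578 slope 0.395 -0.034 n 311
pad [{'centre': [0.4691, -0.2455, 0.0934], 'confidence': 0.85}]
```

Bar top is at 0.108, the same as blue, so the yellow head is home. I'll press its lever.

>>> play_rows(
  plan=[
    [10,0,0,0,0,0,1],
    [15,0,0,0,0,0,1],
    [8,0,0,0,0,0,1],
    [4,0,0,0,0,0,1],
    [4,0,0,0,0,0,1],
    [4,0,-1,0,0,0,1],
    [4,0,-1,0,0,0,1],
    [4,0,-1,0,0,0,1],
    [4,0,0,0,0,0,1],
    [4,0,0,0,0,0,1],
    [4,0,0,0,0,0,1],
    [2,0,0,0,0,0,1],
    [1,0,0,0,0,0,1],
    [1,0,0,0,0,0,1],
    [0,0,0,0,0,0,1],
  ],
)

```text
clock: 32.7
eef_pos: [0.4519, -0.2484, 0.067]
tool_rot: [-0.03, 0.706, 0.03, 0.707]
ft_force: [0.3, -0.8, 0.6]
grip_width: 0.0002
```

>>> play_rows(
  plan=[
    [1,0,0,0,0,0,1],
    [0.5,0,0,0,0,0,1],
    [0,0,0,0,0,0,1],
  ],
)

```text
clock: 32.95
eef_pos: [0.4518, -0.2485, 0.0663]
tool_rot: [-0.031, 0.706, 0.03, 0.707]
ft_force: [-0.9, 0.8, 4.8]
grip_width: -0.0001
```

>>> play_rows(
  plan=[
    [0.7,0,0,0,0,0,1],
    [0,0,0,0,0,0,1],
  ],
)

```text
clock: 33.12
eef_pos: [0.4516, -0.2486, 0.066]
tool_rot: [-0.031, 0.706, 0.03, 0.707]
ft_force: [-1.7, 0.3, 7.4]
grip_width: 0.0003
```

>>> play_rows(
  plan=[
    [-10,0,0,0,0,0,1],
    [-25,0,0,0,0,0,1],
    [-30,0,0,0,0,0,1],
    [-30,0,0,0,0,0,0],
    [0,0,-15,0,0,0,-1],
    [0,0,0,0,0,0,-1],
  ],
)

```text
clock: 33.62
eef_pos: [0.436, -0.2501, 0.1622]
tool_rot: [-0.031, 0.705, 0.029, 0.708]
ft_force: [-1.0, -0.2, 0.3]
grip_width: 0.0357
```

```bash
python3 - <<'E'
from h import *
st(); lever("yellow",(.5042,-.2440),4.8); go((.5220,.295,.19),90)
E
```

```text
33.62 [ 0.436  -0.2501  0.1622] [[0.003, -0.085, 0.996], [-0.002, 0.996, 0.085], [-1.0, -0.003, 0.003]] [-1.  -0.2  0.3] 0.0357
pad px 350 z [0.0622 0.0652 0.0666] out mm [-62.3 -59.5 -53. ]
yaw now 94.9 rx 0.085 | x -29.3 y 544.6 z 86.2
  tilt [0.0015, -0.0007, -1.0] j [-0.52, 0.29, -0.12, 1.16, 0.0, -0.6]
```

Yellow's lever is down. Now the red head.

>>> play_rows(
  plan=[
    [-15,0,0,0.085,0,0,-1],
    [-14,15,3,0,0,0,-1],
    [0,30,5,0,0,0,-1],
    [0,38,6,0,0,0,-1],
    [0,38,6,0,0,0,-1],
    [0,38,6,0,0,0,-1],
    [0,38,6,0,0,0,-1],
    [0,38,6,0,0,0,-1],
    [0,38,6,0,0,0,-1],
    [0,38,6,0,0,0,-1],
    [0,38,6,0,0,0,-1],
    [0,38,6,0,0,0,-1],
    [0,38,6,0,0,0,-1],
    [0,38,6,0,0,0,-1],
    [0,38,6,0,0,0,-1],
    [0,24,5,0,0,0,-1],
    [0,15,3,0,0,0,-1],
    [0,5,0,0,0,0,-1],
    [0,0,0,0,0,0,-1],
    [0,0,0,0,0,0,-1],
  ],
)

```text
clock: 35.33
eef_pos: [0.5231, 0.2949, 0.1875]
tool_rot: [-0.001, 0.708, -0.0, 0.706]
ft_force: [-0.7, 0.1, -0.4]
grip_width: 0.0857
```

```bash
python3 - <<'E'
from h import *
bar("red",(.518,.295)); go((.523,.296,.0985),90)
E
```

```text
35.33 [0.5231 0.2949 0.1875] [[-0.002, -0.0, 1.0], [-0.002, 1.0, 0.0], [-1.0, -0.002, -0.002]] [-0.7  0.1 -0.4] 0.0857
grip [([0.5218, 0.2918, 0.1203], 0.55)]
bar 2415 0.1343 ((516.6875610351562, 297.5592041015625), (40.08741760253906, 23.90778923034668), 88.28231811523438)
yaw now 89.9 rx -0.001 | x 89.7 y 1.8 z -0.5
  tilt [-0.001, -0.0009, -1.0] j [0.51, 0.46, 0.21, 1.32, -0.0, 0.51]
```

>>> play_rows(
  plan=[
    [15,2,0,0,0,0,-1],
    [25,0,0,0,0,0,-1],
    [22,0,0,0,0,0,-1],
    [13,0,0,0,0,0,-1],
    [9,0,0,0,0,0,-1],
    [5,0,0,0,0,0,-1],
    [0,0,0,0,0,0,0],
    [0,0,0,0,0,0,0.6],
    [0,0,0,0,0,0,1],
    [0,0,0,0,0,0,1],
    [0,0,0,0,0,0,1],
    [0,0,0,0,0,0,1],
    [0,0,0,0,0,0,1],
  ],
)

```text
clock: 36.52
eef_pos: [0.5247, 0.2978, 0.1012]
tool_rot: [0.0, 0.706, 0.0, 0.708]
ft_force: [-0.0, -1.8, 6.0]
grip_width: 0.0394
```

>>> play_rows(
  plan=[
    [-4,0,0,0,0,0,1],
    [-6,0,0,0,0,0,1],
    [-6,0,0,0,0,0,1],
    [0,0,0,0,0,0,1],
    [0,0,-8,0,0,0,1],
    [0,0,-15,0,0,0,1],
    [0,0,-20,0,0,0,1],
    [0,0,-20,0,0,0,1],
    [0,0,-10,0,0,0,1],
    [0,0,0,0,0,0,1],
  ],
)

```text
clock: 37.35
eef_pos: [0.4476, 0.297, 0.1151]
tool_rot: [-0.001, 0.708, 0.0, 0.706]
ft_force: [0.0, 0.2, -4.8]
grip_width: 0.0388
```

```bash
python3 - <<'E'
from h import *
st(); go((.539,-.091,.123),92.3)
E
```

```text
37.35 [0.4476 0.297  0.1151] [[-0.003, -0.002, 1.0], [-0.001, 1.0, 0.002], [-1.0, -0.001, -0.003]] [ 0.   0.2 -4.8] 0.0388
yaw now 90.1 rx -0.038 | x -7.9 y -391.4 z 75.7
  tilt [-0.003, -0.0014, -1.0] j [0.59, 0.39, -0.09, 1.09, 0.0, 0.58]
```

>>> play_rows(
  plan=[
    [-10,-10,0,0,0,0,1],
    [-15,-20,0,0,0,0,1],
    [-10,-30,0,0,0,0,1],
    [-5,-35,0,0,0,0,1],
    [0,-36,0,0,0,0,1],
    [0,-36,0,0,0,0,1],
    [0,-36,0,0,0,0,1],
    [0,-36,0,0,0,0,1],
    [0,-36,0,0,0,0,1],
    [0,-36,0,0,0,0,1],
    [0,-34,0,0,0,0,1],
    [0,-24,10,-0.038,0,0,1],
    [0,-12,22,0,0,0,1],
    [8,-6,24,0,0,0,1],
    [12,0,15,0,0,0,1],
    [12,0,5,0,0,0,1],
    [0,0,0,0,0,0,1],
    [0,0,0,0,0,0,1],
  ],
)

```text
clock: 38.85
eef_pos: [0.526, -0.0872, 0.1227]
tool_rot: [-0.013, 0.708, 0.013, 0.706]
ft_force: [0.4, -0.2, -4.3]
grip_width: 0.0391
```

```bash
python3 - <<'E'
from h import *
look("red","w11"); go((.539,-.091,.123),92.3)
E
```

```text
38.85 [ 0.526  -0.0872  0.1227] [[-0.004, -0.038, 0.999], [0.0, 0.999, 0.038], [-1.0, 0.0, -0.004]] [ 0.4 -0.2 -4.3] 0.0391
collar None
cup top (array([521.8, -87.5]), 3502, 29, 0.62)
yaw now 92.2 rx -0.002 | x 0.4 y -4.4 z 12.5
  tilt [-0.0022, 0.0001, -1.0] j [-0.16, 0.38, -0.09, 1.1, -0.0, -0.2]
```

View pics/w11.png

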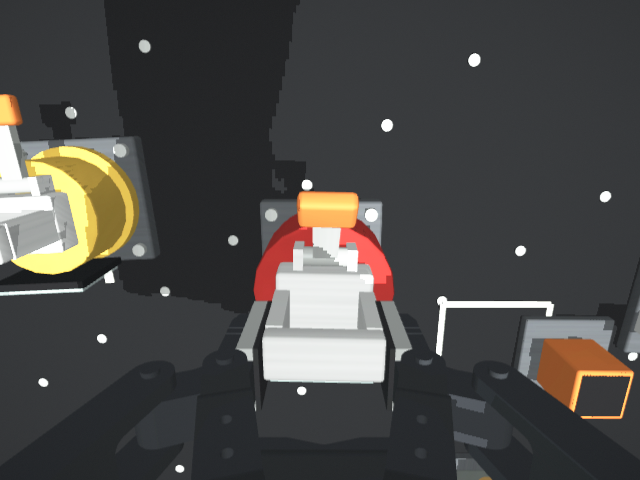

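The base edges are parallel to the jaws. The block has been knocked aside (now at about (575,370) px, off the square towards +y), so I'll put it back after red. First I'll move over the stud and look again.

>>> play_rows(
  plan=[
    [0,-1.5,6,0,0,0,1],
    [0,-1.5,6,0,0,0,1],
    [0,0,0,0,0,0,1],
    [0,0,0,0,0,0,1],
  ],
)

```text
clock: 39.23
eef_pos: [0.5403, -0.0895, 0.1243]
tool_rot: [-0.014, 0.706, 0.013, 0.707]
ft_force: [-0.7, 0.0, -4.1]
grip_width: 0.0393
```

```bash
python3 - <<'E'
from h import *
w=look("red","w12"); C=cloud(w); m=(C[...,2]>.042)&(C[...,2]<.058)&(C[...,0]>.55)&(C[...,1]>.02)&(C[...,1]<.17)&(C[...,0]<.68)
print(cv2.minAreaRect((C[m][:,:2]*1000).astype(np.float32)),m.sum())
E
```

```text
39.23 [ 0.5403 -0.0895  0.1243] [[0.001, -0.038, 0.999], [-0.0, 0.999, 0.038], [-1.0, -0.0, 0.001]] [-0.7  0.  -4.1] 0.0393
collar (array([536.3, -88.7]), 1150, 31, 0.26)
cup top (array([536.2, -89.8]), 3492, 29, 0.63)
((607.156982421875, 92.09204864501953), (36.43018341064453, 37.34965896606445), 2.4869930744171143) 3316
```

>>> play_rows(
  plan=[
    [4,1,0.3,0,0,0,1],
    [8,0,0,0,0,0,1],
    [8,0,0,0,0,0,1],
    [4,0,0,0,0,0,1],
    [3,0,0,0,0,0,1],
    [0,0,0,0,0,0,1],
  ],
)

```text
clock: 39.78
eef_pos: [0.5392, -0.0884, 0.0954]
tool_rot: [-0.013, 0.708, 0.014, 0.706]
ft_force: [0.0, 0.3, -3.8]
grip_width: 0.0393
```

>>> play_rows(
  plan=[
    [3,0,0,0,0,0,1],
    [3,0,0,0,0,0,1],
    [0,0,0,0,0,0,1],
  ],
)

```text
clock: 40.03
eef_pos: [0.5395, -0.0885, 0.09]
tool_rot: [-0.013, 0.707, 0.014, 0.707]
ft_force: [0.0, 0.2, -4.7]
grip_width: 0.0391
```

>>> play_rows(
  plan=[
    [3,0,0,0,0,0,1],
    [3,0,0,0,0,0,1],
    [0,0,0,0,0,0,1],
  ],
)

```text
clock: 40.28
eef_pos: [0.5394, -0.0885, 0.084]
tool_rot: [-0.013, 0.707, 0.014, 0.707]
ft_force: [0.4, -0.4, -5.2]
grip_width: 0.0396
```

>>> play_rows(
  plan=[
    [3,0,0,0,0,0,1],
    [2,0,0,0,0,0,1],
    [1.5,0,0,0,0,0,1],
    [1,0,0,0,0,0,1],
    [0.5,0,0,0,0,0,1],
    [0,0,0,0,0,0,1],
  ],
)

```text
clock: 40.78
eef_pos: [0.5397, -0.0885, 0.0765]
tool_rot: [-0.013, 0.707, 0.014, 0.707]
ft_force: [0.1, -0.8, -3.4]
grip_width: 0.0392
```

>>> play_rows(
  plan=[
    [0.7,0,0,0,0,0,1],
    [0.5,0,0,0,0,0,1],
    [0,0,0,0,0,0,1],
  ],
)

```text
clock: 41.03
eef_pos: [0.54, -0.0885, 0.0763]
tool_rot: [-0.014, 0.707, 0.013, 0.707]
ft_force: [-2.4, 0.8, 4.0]
grip_width: 0.0391
```

>>> play_rows(
  plan=[
    [-0.5,0,0,0,0,0,0.4],
    [0,0,0,0,0,0,-0.2],
    [0,0,0,0,0,0,-1],
    [0,0,0,0,0,0,-1],
    [0,0,0,0,0,0,-1],
    [-15,0,0,0,0,0,-1],
    [-25,0,0,0,0,0,-1],
    [-20,0,0,0,0,0,0],
    [0,0,-26,0,0,0,1],
    [0,0,-27,0,0,0,1],
    [0,0,0,0,0,0,1],
    [0,0,0,0,0,0,1],
    [0,0,0,0,0,0,1],
  ],
)

```text
clock: 42.12
eef_pos: [0.4877, -0.0907, 0.1363]
tool_rot: [-0.014, 0.706, 0.013, 0.708]
ft_force: [0.3, 0.5, -0.3]
grip_width: 0.0125
```

```bash
python3 - <<'E'
from h import *
seat("red","w13")
E
```

```text
42.12 [ 0.4877 -0.0907  0.1363] [[0.002, -0.038, 0.999], [-0.0, 0.999, 0.038], [-1.0, -0.0, 0.002]] [ 0.3  0.5 -0.3] 0.0125
bar z [0.1019 0.1069 0.108 ] n 1187 ((535.7044067382812, -88.68292999267578), (16.961572647094727, 18.830961227416992), 1.072333574295044)
cup top z 0.0528 slope 0.004 -0.000 n 543
pad [{'centre': [0.4961, -0.0895, 0.0911], 'confidence': 0.58}]
```

>>> play_rows(
  plan=[
    [10,0,-2,0,0,0,1],
    [15,0,0,0,0,0,1],
    [8,0,0,0,0,0,1],
    [4,0,0,0,0,0,1],
    [4,0,0,0,0,0,1],
    [4,0,-1,0,0,0,1],
    [4,0,-1,0,0,0,1],
    [4,0,-1,0,0,0,1],
    [4,0,0,0,0,0,1],
    [4,0,0,0,0,0,1],
    [4,0,0,0,0,0,1],
    [2,0,0,0,0,0,1],
    [1,0,0,0,0,0,1],
    [1,0,0,0,0,0,1],
    [0,0,0,0,0,0,1],
  ],
)

```text
clock: 43.47
eef_pos: [0.4821, -0.0907, 0.0667]
tool_rot: [-0.013, 0.707, 0.014, 0.707]
ft_force: [-0.5, -0.1, 0.4]
grip_width: -0.0002
```

>>> play_rows(
  plan=[
    [1,0,0,0,0,0,1],
    [0.5,0,0,0,0,0,1],
    [0,0,0,0,0,0,1],
  ],
)

```text
clock: 43.72
eef_pos: [0.4822, -0.0907, 0.0663]
tool_rot: [-0.014, 0.707, 0.013, 0.707]
ft_force: [-2.3, 0.2, 5.9]
grip_width: -0.0
```

>>> play_rows(
  plan=[
    [0.7,0,0,0,0,0,1],
    [0,0,0,0,0,0,1],
  ],
)

```text
clock: 43.88
eef_pos: [0.482, -0.0908, 0.066]
tool_rot: [-0.014, 0.707, 0.013, 0.707]
ft_force: [-4.1, -0.6, 9.8]
grip_width: -0.0001
```

The red lever pressed at the same height as the others. I'll back off and go over the displaced block.

>>> play_rows(
  plan=[
    [-10,0,0,0,0,0,1],
    [-25,0,0,0,0,0,1],
    [-30,0,0,0,0,0,1],
    [-30,0,0,0,0,0,0],
    [0,0,-15,0,0,0,-1],
    [0,0,0,0,0,0,-1],
  ],
)

```text
clock: 44.38
eef_pos: [0.4669, -0.0915, 0.1621]
tool_rot: [-0.014, 0.706, 0.013, 0.708]
ft_force: [-0.7, 0.2, -0.3]
grip_width: 0.0359
```

```bash
python3 - <<'E'
from h import *
st(); lever("red",(.5357,-.0887),2.3); go((.600,.082,.19),2.5)
E
```

```text
44.38 [ 0.4669 -0.0915  0.1621] [[0.003, -0.038, 0.999], [-0.001, 0.999, 0.038], [-1.0, -0.001, 0.003]] [-0.7  0.2 -0.3] 0.0359
pad px 377 z [0.0621 0.0651 0.0664] out mm [-62.7 -59.7 -52.7]
yaw now 92.2 rx 1.565 | x -29.3 y 140.7 z -167.3
  tilt [0.0016, -0.0002, -1.0] j [-0.19, 0.24, -0.19, 1.14, 0.0, -0.23]
```

>>> play_rows(
  plan=[
    [-10,0,0,-0.113,0,0,-1],
    [-10,0,0,-0.113,0,0,-1],
    [-9,0,0,-0.113,0,0,-1],
    [0,0,0,-0.113,0,0,-1],
    [0,0,0,-0.113,0,0,-1],
    [0,0,0,-0.113,0,0,-1],
    [0,0,0,-0.113,0,0,-1],
    [0,0,0,-0.113,0,0,-1],
    [0,0,0,-0.113,0,0,-1],
    [0,0,0,-0.113,0,0,-1],
    [0,0,0,-0.113,0,0,-1],
    [0,0,0,-0.113,0,0,-1],
    [0,0,0,-0.11,0,0,-1],
    [0,0,0,-0.11,0,0,-1],
    [0,0,0,0,0,0,-1],
  ],
)

```text
clock: 45.68
eef_pos: [0.4666, -0.0911, 0.1874]
tool_rot: [-0.51, 0.489, 0.512, 0.488]
ft_force: [0.1, -0.1, 0.4]
grip_width: 0.0857
```

```bash
python3 - <<'E'
from h import *
st(); go((.608,.08,.15),182.5)
E
```

```text
45.68 [ 0.4666 -0.0911  0.1874] [[-0.002, -0.999, -0.045], [0.001, -0.045, 0.999], [-1.0, 0.002, 0.001]] [ 0.1 -0.1  0.4] 0.0857
yaw now -177.4 rx 0.002 | x 37.4 y -148.7 z 164.8
  tilt [-0.0023, 0.0006, -1.0] j [-0.19, 0.22, -0.14, 1.21, 0.0, -1.81]
```

>>> play_rows(
  plan=[
    [0,-10,12,0,0,0,-1],
    [0,-20,24,0,0,0,-1],
    [0,-26,28,0,0,0,-1],
    [5,-28,30,0,0,0,-1],
    [8,-28,30,0,0,0,-1],
    [8,-20,24,0,0,0,-1],
    [8,-12,12,0,0,0,-1],
    [8,-5,5,0,0,0,-1],
    [0,0,0,0,0,0,-1],
    [0,0,0,0,0,0,-1],
  ],
)

```text
clock: 46.52
eef_pos: [0.6073, 0.0794, 0.1502]
tool_rot: [-0.51, 0.49, 0.511, 0.488]
ft_force: [0.2, -0.1, 0.3]
grip_width: 0.0852
```

```bash
python3 - <<'E'
from h import *
st(); w=camera("wrist"); save(w,"w14"); C=cloud(w); m=(C[...,2]>.042)&(C[...,2]<.058)&(C[...,0]>.55)&(C[...,1]>.02)&(C[...,1]<.13)&(C[...,0]<.68)
r=cv2.minAreaRect((C[m][:,:2]*1000).astype(np.float32)); print(r,m.sum()); go((r[0][0]/1000+.001,r[0][1]/1000-.006,.018),182.5)
E
```

```text
46.52 [0.6073 0.0794 0.1502] [[-0.004, -0.999, -0.042], [-0.001, -0.042, 0.999], [-1.0, 0.004, -0.001]] [ 0.2 -0.1  0.3] 0.0852
((608.428466796875, 92.05706787109375), (36.14103698730469, 36.167057037353516), 1.6958754062652588) 2977
yaw now -177.6 rx -0.002 | x 133.2 y -2.2 z 7.0
  tilt [-0.002, -0.0007, -1.0] j [0.13, 0.51, 0.19, 1.25, -0.0, -1.48]
```

View pics/w14.png

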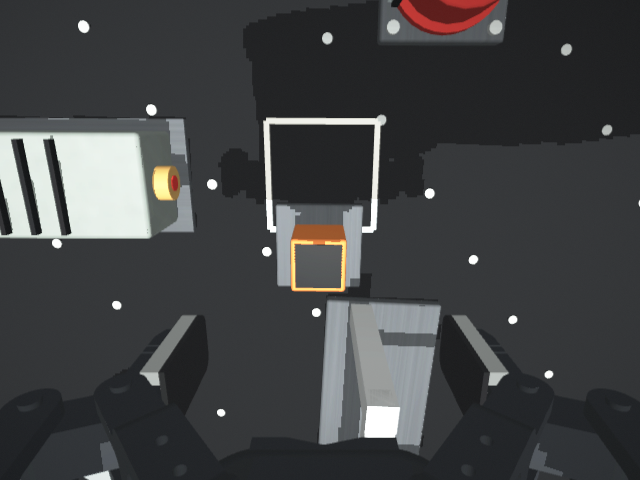

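Picture: block at (319,262), about 50 mm +y of the square centre; the rack rail is near (382,420). I'll grip across x, 9 mm off centre, to keep clear of the rail.

>>> play_rows(
  plan=[
    [15,-1,2,0,0,0,-1],
    [25,-1,2,0,0,0,-1],
    [30,0,0,0,0,0,-1],
    [28,0,0,0,0,0,-1],
    [20,0,0,0,0,0,-1],
    [10,0,0,0,0,0,-1],
    [4,0,0,0,0,0,-1],
    [0,0,0,0,0,0,0],
    [0,0,0,0,0,0,0.6],
    [0,0,0,0,0,0,1],
    [0,0,0,0,0,0,1],
    [0,0,0,0,0,0,1],
    [0,0,0,0,0,0,1],
    [0,0,0,0,0,0,1],
  ],
)

```text
clock: 47.73
eef_pos: [0.6117, 0.0842, 0.0217]
tool_rot: [0.512, -0.488, -0.51, -0.49]
ft_force: [-0.3, -1.0, 6.2]
grip_width: 0.0352
```

```bash
python3 - <<'E'
from h import *
st()
# same tool orientation as w14; shift camera pose back to w14's eef
w=camera("wrist"); e=get_obs()["eef_pos"]; d=np.array([.6073,.0794,.1502])-e
P=plane(w,[(267,122),(380,122),(270,229),(375,229)],-d[2])[:,:2]+d[:2]
print(P.round(4).tolist(),P.mean(0))
E
```

```text
47.73 [0.6117 0.0842 0.0217] [[0.003, -0.999, -0.043], [0.0, -0.043, 0.999], [-1.0, -0.003, 0.0]] [-0.3 -1.   6.2] 0.0352
[[0.649, 0.0051], [0.5699, 0.0016], [0.6465, 0.0824], [0.5671, 0.0789]] [0.60813994 0.04200133]
```

>>> play_rows(
  plan=[
    [-8,0,0,0,0,0,1],
    [-12,0,0,0,0,0,1],
    [0,0.4,-8,0,0,0,1],
    [0,0.6,-14,0,0,0,1],
    [0,0.6,-14,0,0,0,1],
    [0,0.4,-9,0,0,0,1],
    [0,0.4,-5,0,0,0,1],
    [0,0,0,0,0,0,1],
    [0,0,0,0,0,0,1],
  ],
)

```text
clock: 48.53
eef_pos: [0.6098, 0.0333, 0.0393]
tool_rot: [-0.51, 0.489, 0.511, 0.489]
ft_force: [-0.4, -0.7, -2.6]
grip_width: 0.035
```

>>> play_rows(
  plan=[
    [8,0,0,0,0,0,1],
    [7,0,0,0,0,0,1],
    [3,0,0,0,0,0,1],
    [1,0,0,0,0,0,1],
    [0,0,0,0,0,0,1],
  ],
)

```text
clock: 48.95
eef_pos: [0.6097, 0.0344, 0.0217]
tool_rot: [-0.511, 0.489, 0.511, 0.489]
ft_force: [-5.0, -0.6, 5.3]
grip_width: 0.0355
```

>>> play_rows(
  plan=[
    [0,0,0,0,0,0,0.3],
    [0,0,0,0,0,0,-0.3],
    [0,0,0,0,0,0,-1],
    [0,0,0,0,0,0,-1],
    [0,0,0,0,0,0,-1],
    [-15,0,0,0,0,0,-1],
    [-25,0,0,0,0,0,-1],
    [-35,0,0,0,0,0,-1],
    [-35,0,0,0,0,0,-1],
    [-30,0,0,0,0,0,-1],
    [-25,20,0,0,0,0,-1],
    [-15,35,0,0,0,0,-1],
    [0,38,0,0,0,0,-1],
    [0,38,0,0,0,0,-1],
    [0,38,0,0,0,0,-1],
    [0,38,0,0,0,0,-1],
    [0,25,-20,0,0,0,-1],
    [0,15,-20,0,0,0,-1],
    [0,0,0,0,0,0,-1],
  ],
)

```text
clock: 50.53
eef_pos: [0.3619, -0.0184, 0.2008]
tool_rot: [0.51, -0.49, -0.51, -0.489]
ft_force: [0.3, 0.2, 0.0]
grip_width: 0.0855
```

```bash
python3 - <<'E'
from h import *
st(); t=camera("top"); s=camera("side"); w=camera("wrist"); C=cloud(t)
m=(C[...,2]>.038)&(C[...,2]<.06)&(np.hypot(C[...,0]-.61,C[...,1]-.045)<.045)
print("block top",m.sum(),cv2.minAreaRect((C[m][:,:2]*1000).astype(np.float32)) if m.any() else None)
f=lambda p,a,b,c,d:cv2.resize(p["frame"][b:d,a:c,::-1],(800,300 if p is t else 300))
a=cv2.resize(t["frame"][190:320,280:490,::-1],(440,272)); b=cv2.resize(s["frame"][210:440,250:440,::-1],(360,436))
o=np.zeros((480,800,3),np.uint8); o[:272,:440]=a; o[:436,440:]=b; cv2.imwrite("pics/fin.png",o)
for n in STUD:
    for k in("_socket","_pad"):
        for p in(t,s): r=pinpoint(n+k,p); print(n+k,[(np.round(i["centre"],3).tolist(),round(i["confidence"],2)) for i in r[:1]])
E
```

```text
50.53 [ 0.3619 -0.0184  0.2008] [[-0.001, -0.999, -0.041], [-0.001, -0.041, 0.999], [-1.0, 0.001, -0.001]] [0.3 0.2 0. ] 0.0855
block top 167 ((609.328125, 43.7803955078125), (36.02948760986328, 34.468353271484375), 1.842597484588623)
blue_socket [([0.516, -0.376, 0.019], 0.96)]
blue_socket [([0.521, -0.377, 0.018], 0.71)]
blue_pad [([0.464, -0.386, 0.07], 0.41)]
blue_pad [([0.467, -0.383, 0.065], 0.73)]
yellow_socket [([0.511, -0.241, 0.023], 0.69)]
yellow_socket [([0.505, -0.244, 0.02], 0.92)]
yellow_pad [([0.448, -0.244, 0.066], 0.5)]
yellow_pad [([0.451, -0.247, 0.069], 0.47)]
red_socket [([0.536, -0.09, 0.02], 0.9)]
red_socket [([0.54, -0.086, 0.019], 0.73)]
red_pad [([0.484, -0.087, 0.071], 0.6)]
red_pad [([0.761, -0.278, 0.003], 0.63)]
```

View pics/fin.png

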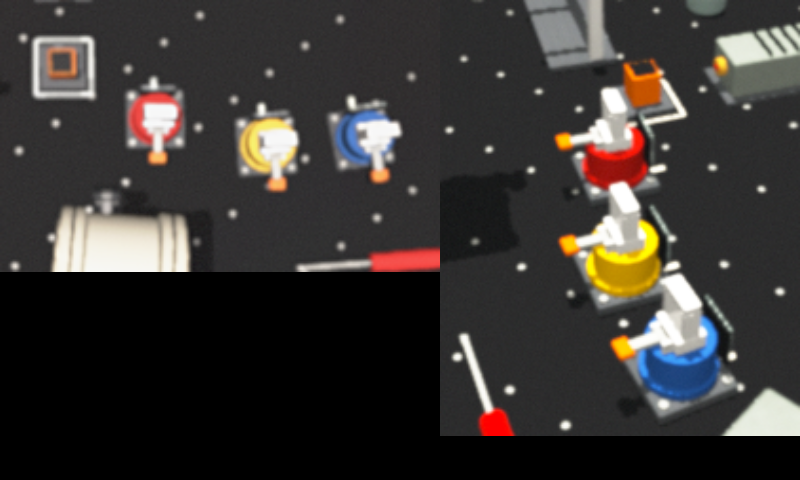

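The block is centred in its square, the three heads are seated with mirrors on the tick side, and the levers are level. Handing in.

```bash
python3 -c "
from h import *
print(job_done()); st()"
```

```text
the job is handed in; nothing more can be done
None
the job is handed in; nothing more can be done
```

The job is done and handed in at about 51 s on the robot's clock. The hand-in itself reports no verdict.

I set the block in its square first. Then I took the blue, yellow and red heads off the rack in turn, seated each on the stud of its colour, and pressed its lever only after it was seated.

While I was carrying the red head, the block was knocked about 50 mm aside. I finished red and then put the block back.

**Last checks:**
- **Block:** its centre is at (0.609, 0.044), and the square's centre measured about (0.609, 0.042). The outline shows all round the foot.
- **Heads:** each handle bar's top was at z = 0.108, the height for fully home, and I felt light contact when each was set down. The mirrors are on the tick side. I turned them to stud yaws of about 11° (blue), 5° (yellow) and 2° (red).
- **Levers:** the pad tops measured about 0.066, against 0.0665 for fully down. Each lever met a firm stop at 7 to 10 N.
- **Arm and bystanders:** the arm was clear of everything at the end. I made no contact with the bottle, screwdriver or jar.

**Checks that disagreed:**
- The wrist camera read 2 to 3 mm off the top camera, so I aligned each cup to its collar within one wrist picture.
- The automatic fit to the yellow cup's top failed, so yellow's seating rests on the bar height and the pictures.
- The side-camera network placed the red pad wrongly once. The wrist depth reading and the pictures show it down.

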